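Seal the pH tester and hang it up over the drip tray

ROBOT

A 6-joint arm with a two-finger parallel gripper is mounted at the origin on the work surface. World frame = base frame: x ahead of the robot, y to its left, z up, the work surface at z = 0. Lengths are in mm, angles in rad, forces in N, time in s.
With the tool pointing down it reaches from about 250 to 725 mm from the base axis. Payload 4 kg.
Tool frame: the origin (TCP) lies on the centre line of the jaws, within the pads' length; the fingertips stand 19 mm ahead of it and the grasp point (between the pads) is the TCP; z points along the fingers, y is the direction in which the jaws open and shut (so a half turn about z gives the same grasp; the last joint's range is limited). The gripper opens to 85 mm and grips with 20 to 120 N. Pads are 22 mm wide; open, the fingers measure 114 mm over their backs; the gripper's body (76 mm by 85 mm) begins 54 mm behind the grasp point. The pads swing forward as they close: fully open they stand 13 mm farther back than shut.
Start: joints at [1.21, 0.241, 0.005, 1.335, 0, 1.571], TCP at [176.51, 467.808, 250.306] pointing down, gripper open.
Joint ranges: [-2.72, 2.72], [-1.05, 1.87], [-1.09, 1.28], [-1.99, 2.15], [-1.42, 1.44], [-3.14, 3.14]. Speed limits (rad/s): [2.79, 2.79, 3.14, 3.14, 3.14, 3.14].

INTERFACE

Orientations are given as a unit quaternion [w, x, y, z].
In Python, from rig import monitor, read_camera, arm gives the robot as it stands. The module is installed in compiled form; this text tells all that it offers.
- The arm moves only by the tool step_arm, never from a script. Its arguments are lists of equal length, an entry for each row: "gripper": the opening, from -1 (shut) to 1 (fully open); "translation": the shift along the tool's x, y, z in mm, a list of three; "turn": the turn, a rotation vector about the tool's x, y, z in degrees, a list of three. In form: {"gripper": [gripper, ...], "translation": [[x, y, z], ...], "turn": [[ax, ay, az], ...]}. A call has 1 to 5 rows; each row shifts and turns the pose as measured when the row begins, along the tool's axes as they then stand; what a row does not reach is not made up. A row lasts 1/10 s, in which the tool goes at most 50 mm and 8.59 degrees, less where a joint would pass 70% of its speed; a pose out of reach is approached as far as the arm can. A call with a gripper value outside its range is refused whole. The fingers move at their own pace and stop on an object; "grip_force" is the grip in N (left out, the last holds). Time passes only in rows, so rows that do not move let the fingers close. It gives the time, the measured TCP pose, the force and the opening at its end, in the units of the state.
- monitor.read_state(): the state, without advancing time (a new reading comes with each control period).
- read_camera(name): name is "scene" or "side" or "wrist"; returns a dict with "pixels" (480x640x3 uint8, blue, green, red), "range_z" (480x640 float32, mm along the optical axis (not along the pixel's ray), 0 where there is no reading), "fx", "fy", "cx", "cy" (pixels), "R" (3x3) and "t" (3): a world point X has camera coordinates R X + t. Camera axes: x right, y down, z forward; pixel columns grow to the right and rows downward; lengths in mm; the calibration is good to about 2 mm. A picture is of the moment at which its call begins.
- arm.sign_off(): hands the job in, once; it reports no verdict.
The state is a dict: "clock": time; "joint_pos": joint angles; "qd": joint speeds; "joint_efforts": joint torques, N m; "tool_pos": TCP position; "tcp_rot": TCP orientation; "ft_force": force on the tool from outside, world axes, zero at the start; "torque": the same for the moment, N m; "grip_width": finger opening in mm.
Only numpy, scipy, OpenCV 4.12 (cv2) and the standard library are available. Lean on these libraries where they do the work, as an engineer would, in place of code of your own. Each camera call takes 0.05 s, during which the arm holds its last target.

TASK

The pocket pH tester standing in its cradle has its blue storage cap on only to the first click: press the tester down into the cap until it snaps fully home, before you lift it out of the cradle. Hang it up by the bail on its top on the swivel hook of the white stand, with the hook turned to point straight out over the middle of the drip tray, so that the tester hangs free and upright above the tray. Leave the dish, the bottle and the tube rack where they are.

Things in the scene. Friction and masses are not known exactly. Their poses are not given: they have to be found in the camera images.
- head (a joint): How far the white tester body has been pushed down into its blue cap, m: 0 = first click, where it starts (a 10 mm orange collar shows between cap and body; it never comes off); 0.010 = fully home, no orange to be seen. Detent: pushing the body down along the tester's z takes about 10 N to start, past the middle it snaps home by itself and holds; the cap stays on when the tester is lifted.
- tester_grip (a point): Grip point on the pH tester, on the centre line of its white body, 12 mm below its flat shoulder; moves with the body. Body 24 mm thick (x), 36 mm wide (y), 76 mm long; grip its narrow sides (y +-18 mm). z up the tester, x through the bail's opening (display faces -x). 120 mm above cap_base at first, 110 when the cap is home. Home, the tester is 151 mm tall, about 120 g.
- bail_top (a point): Underside of the top of the steel bail (hanging loop) on the tester's shoulder, the spot that rests on the hook: 36 mm above tester_grip, same axes. The loop lies in the tester's y-z plane, wire 5 mm thick; opening 24 mm wide, 24 mm high at its middle, 12 mm high at its sides; its outer top is 5 mm above this point.
- cap_base (a point): Centre of the underside of the blue cap, a rounded block 28 x 40 x 46 mm; z up, axes as the tester's.
- cradle_well (a point): Centre of the floor of the cradle's cup, 17 mm above the bench, z up. The fixed white cup stands on a grey foot 100 x 120 mm; inside 33 mm (x) by 45 mm (y), its rim 31 mm above this floor, 5 mm walls. The tester stands in it cap down.
- hook (a joint): Angle of the swivel hook about its upright post, rad: 0 = arm points straight out over the middle of the drip tray (the stand's -x), positive = turned anticlockwise seen from above. Range -2.6 to 2.6, starts at 0.9 to 2.0. It stays where it is left: friction 0.06 N m, so 1 to 1.5 N pushed sideways 50 mm from the post turns it.
- hook_hub (a point): On the post's axis at the hook arm's centre line, 205 mm above the bench; z up; the arm points along this point's own -x and turns with the hook. Black hub, radius 14 mm, top 10 mm above this point, nothing above it; post 14 mm thick. Arm: level steel rod 8 mm thick to 72 mm out, then up at 45 degrees to a red tip 80 mm out, whose top is 12.5 mm above the centre line.
- hook_seat (a point): Top of the arm where the bail is to rest: 58 mm out from the post's axis, 4 mm above the arm's centre line. Axes as hook_hub.
- tray_mid (a point): Middle of the drip tray of the fixed white stand, 7.5 mm above the bench. The tray is 130 mm square outside, rim 16 mm above the bench; the post stands 75 mm along this point's +x, rising from a grey block 130 mm wide, 26 mm high, 55 to 130 mm along +x. Axes of the stand, z up.
- dish: Closed clear culture dish with red medium, 90 mm across, 16 mm high, loose; origin at the centre of its underside. Leave alone.
- bottle: Clear bottle of red medium with white label and blue cap, 76 mm across, 170 mm tall, loose; origin at the centre of its underside. Leave alone.
- rack: Blue rack with four orange-capped tubes, 100 x 110 mm, 121 mm tall, loose; origin at the centre of its underside. Leave alone.
Not all that is in view belongs to the job. What is meant by the part that bears head is not green or yellow, and is the smaller of those in its own colour.

How it is judged:
By the outcome, as a careful person would: the job done as asked, in the order asked, and still so for the second after the job is handed in, with the robot touching nothing.
It also fails if it takes over 61 s, if anything falls off the work surface, if the arm or the gripper's body presses on something with over 40 N, if the wrist force passes 120 N, or if a joint passes its speed limit or range.

## Working session

There is one attempt and no reset: what is moved stays moved. The work goes in short steps, Python scripts to look and compute and a tool call to move; the robot and the scene stay as the last step left them, time stands still between calls to the robot, and variables do not carry over. Pictures are saved under pics/ and viewed, and the job is handed in when it is done.

Besides the shell and the picture viewer there is one more tool, called after ">>>" as name(argument=value, ...) on one line, values as JSON. step_arm: Moves the arm, as the interface text tells. Its arguments: {"type":"object","properties":{"gripper":{"type":"array","items":{"type":"number"}},"translation":{"type":"array","items":{"type":"array","items":{"type":"number"}}},"turn":{"type":"array","items":{"type":"array","items":{"type":"number"}}},"grip_force":{"type":"number"}},"required":["gripper","translation","turn"]}

```bash
mkdir -p pics
cat > h.py <<'E'
import numpy as np, cv2, pickle
from rig import monitor, read_camera, arm
def snap(name,fn):
    c=read_camera(name); cv2.imwrite(f'pics/{fn}.png',c['pixels']); pickle.dump(c,open(f'pics/{fn}.pkl','wb')); return c
def load(fn): return pickle.load(open(f'pics/{fn}.pkl','rb'))
def px2w(c,u,v,z=None):
    d=c['range_z'][int(v),int(u)] if z is None else z
    p=np.array([(u-c['cx'])/c['fx']*d,(v-c['cy'])/c['fy']*d,d]); return c['R'].T@(p-c['t'])
def w2px(c,X):
    p=c['R']@np.array(X)+c['t']; return p[0]/p[2]*c['fx']+c['cx'],p[1]/p[2]*c['fy']+c['cy']
def ray_z(c,u,v,z):
    o=-c['R'].T@c['t']; d=c['R'].T@np.array([(u-c['cx'])/c['fx'],(v-c['cy'])/c['fy'],1]); return o+d*(z-o[2])/d[2]
def cloud(c):
    v,u=np.mgrid[0:480,0:640]; d=c['range_z']; P=np.stack([(u-c['cx'])/c['fx']*d,(v-c['cy'])/c['fy']*d,d],-1)
    return (P-c['t'])@c['R']
E
python3 - <<'E'
from h import *
for n in ['scene','side','wrist']:
    c=snap(n,n+'0'); print(n,c['fx'],(-c['R'].T@c['t']).round(),c['R'][2].round(2))
print(monitor.read_state())
E
```

```text
scene 560.7391797263023 [1674.  483. 1063.] [-0.75 -0.31 -0.59]
side 466.204984622533 [  500. -1052.   962.] [ 0.04  0.78 -0.62]
wrist 345.3226444255864 [114. 490. 373.] [ 0.24 -0.09 -0.97]
{'clock': 0.15, 'joint_pos': array([ 1.21002578e+00,  2.41247156e-01,  4.06908062e-03,  1.33518094e+00,
       -2.13821259e-05,  1.57076743e+00]), 'qd': array([ 8.54525166e-05, -3.79981339e-03,  4.03885883e-03, -1.21459747e-03,
       -1.67344363e-03,  3.84446270e-04]), 'joint_efforts': array([-6.85100149e-04, -3.72634184e+01,  2.52638716e+01,  1.24042004e-02,
       -5.87324109e-06,  1.89729619e-06]), 'tool_pos': array([176.35344931, 467.41314054, 249.62732597]), 'tcp_rot': array([-1.29673384e-04,  1.79394328e-01,  9.83776938e-01, -7.70582633e-04]), 'ft_force': array([-0.85840211,  0.11111841,  0.05360517]), 'torque': array([ 0.02936632, -0.00937519, -0.02629713]), 'grip_width': 85.30533307543791}
```

View pics/scene0.png

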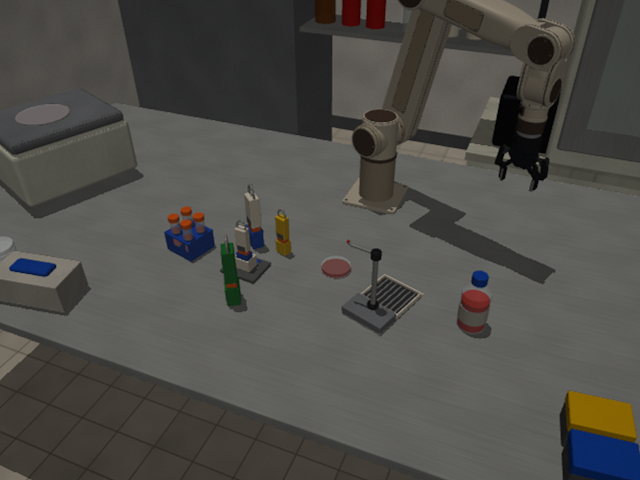

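View pics/side0.png

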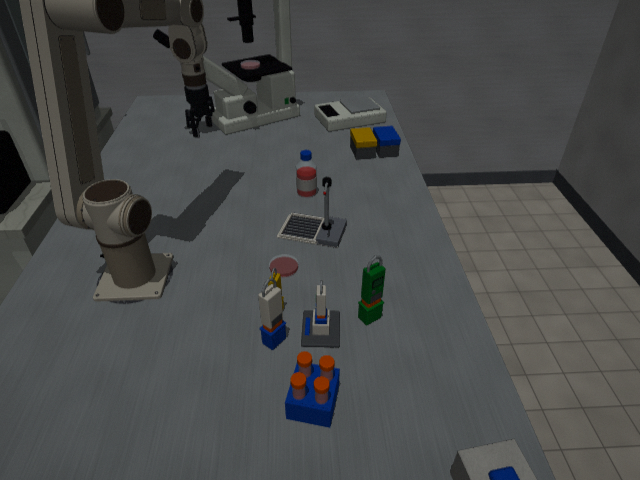

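View pics/wrist0.png

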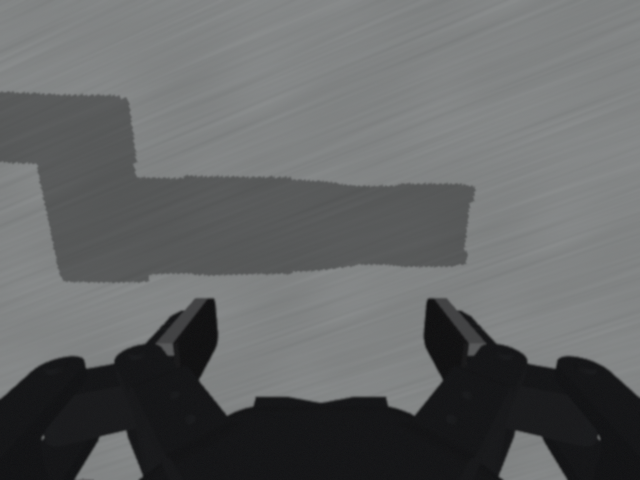

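Run:
```python
from h import *
s=load('scene0')['pixels']; d=load('side0')['pixels']
cv2.imwrite('pics/a.png',cv2.resize(s[170:320,150:310],None,fx=5,fy=4.0*5/4,interpolation=2)[:, :800][:600*2][:750])
cv2.imwrite('pics/a.png',cv2.resize(s[175:310,160:310],None,fx=4.4,fy=4.4,interpolation=2))
cv2.imwrite('pics/b.png',cv2.resize(d[250:400,240:400],None,fx=4,fy=4,interpolation=2))
cv2.imwrite('pics/c.png',cv2.resize(s[225:345,320:500],None,fx=4.4,fy=4.4,interpolation=2))
cv2.imwrite('pics/d.png',cv2.resize(d[140:280,260:400],None,fx=4.2,fy=4.2,interpolation=2))
```

```text
(no output)
```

View pics/a.png

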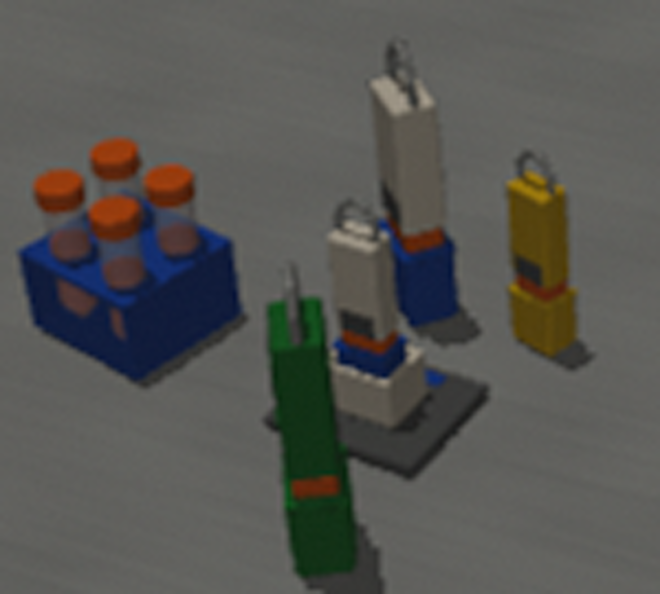

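View pics/b.png

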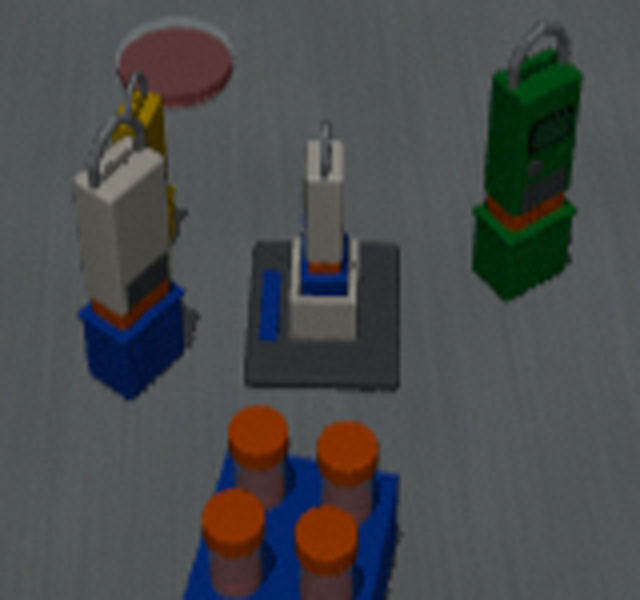

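View pics/c.png

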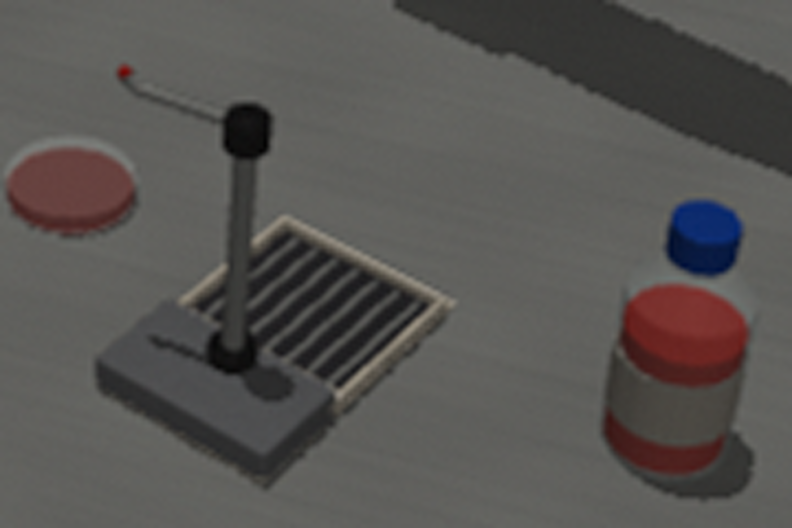

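View pics/d.png

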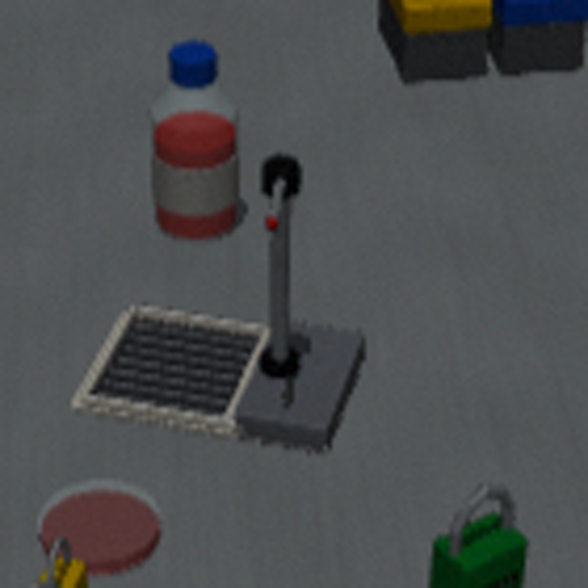

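Run:
```python
from h import *
s=load('scene0'); d=load('side0')
S=lambda x,y,k=4.4,o=(320,225):(x/k+o[0],y/k+o[1])
D=lambda x,y:S(x,y,4.2,(260,140))
A=lambda x,y:S(x,y,4.4,(160,175))
B=lambda x,y:S(x,y,4,(240,250))
P=lambda n,c,p,z:print(n,ray_z(c,*p,z).round(1))
P('hub top s',s,S(247,112),215); P('hub top d',d,D(282,163),215)
P('tip s',s,S(124,71),213);P('tip d',d,D(271,222),213)
for q in [(285,216),(455,303),(183,302),(338,405)]: P('tray s',s,S(*q),16)
for q in [(133,307),(75,407),(268,325),(233,432)]: P('tray d',d,D(*q),16)
for q in [(170,303),(335,395),(265,460),(96,365)]: P('block s',s,S(*q),26)
P('body top s',s,A(360,228),17+120+12);P('body top d',d,B(325,145),149)
for q in [(255,243),(398,243),(400,382),(246,382)]: P('foot d',d,B(*q),10)
for q in [(290,290),(356,290),(300,238),(352,238)]: P('cup rim d',d,B(*q),48)
for q in [(490,388),(410,475),(265,420)]: P('foot s',s,A(*q),10)
for n,c in (('s',s),('d',d)):
    W=cloud(c); px=c['pixels']
    import numpy as np
    m=(W[...,2]>140)&(W[...,2]<156)&(np.hypot(W[...,0]-300,W[...,1]+300)<400)&(c['range_z']>0)&(px.min(-1)>60)
    k,l,st,ce=cv2.connectedComponentsWithStats(m.astype(np.uint8))
    for i in range(1,k):
        if st[i,4]>4: print(n,st[i],W[l==i].mean(0).round(1))
P('green base?',d,B(510,298),0);P('white big base',d,B(130,397),0);P('yellow',s,A(550,355),0);P('rack',d,B(320,480),80);P('dish',d,B(175,65),16);P('bottle cap',s,S(705,220),170)
```

```text
hub top s [588.4 179.1 215. ]
hub top d [591.6 172.1 215. ]
tip s [574.9  99.6 213. ]
tip d [578.7  97.4 213. ]
tray s [433.4 166.5  16. ]
tray s [476.2 292.6  16. ]
tray s [540.2 131.8  16. ]
tray s [593.8 249.6  16. ]
tray d [476.6 277.7  16. ]
tray d [430.3 146.4  16. ]
tray d [587.  245.9  16. ]
tray d [551.5 108.7  16. ]
block s [555.  127.8  26. ]
block s [596.5 247.8  26. ]
block s [664.7 225.2  26. ]
block s [625.9 104.7  26. ]
body top s [ 540.8 -235.7  149. ]
body top d [ 550.2 -225.3  149. ]
foot d [ 505.3 -176.5   10. ]
foot d [ 603.1 -181.9   10. ]
foot d [ 593.7 -300.    10. ]
foot d [ 496.  -294.7   10. ]
cup rim d [ 526.3 -253.1   48. ]
cup rim d [ 568.5 -255.4   48. ]
cup rim d [ 534.8 -208.6   48. ]
cup rim d [ 569.1 -210.5   48. ]
foot s [ 505.  -168.2   10. ]
foot s [ 607.2 -175.8   10. ]
foot s [ 593.2 -293.6   10. ]
s [244 200  16  12  61] [ 438.3 -258.1  148.1]
s [277 210   2   4   5] [ 427.9 -178.4  146. ]
s [283 212   2   4   6] [ 433.7 -154.7  149.2]
s [234 225  14   9  92] [ 550.8 -235.   147.8]
d [271 273   2   5  10] [ 426.1 -177.5  148.9]
d [316 285  10  13 101] [ 547.3 -240.6  147.6]
d [259 297  23  15 105] [ 425.2 -280.4  148. ]
green base? [ 674.7 -226.3    0. ]
white big base [ 421.8 -294.6    0. ]
yellow [ 444.4 -151.9    0. ]
rack [ 536. -421.   80.]
dish [450.1   2.1  16. ]
bottle cap [530.4 434.4 170. ]
```

```bash
cat >> h.py <<'E'
from scipy.spatial.transform import Rotation as Ro
def tool():
    s=monitor.read_state(); q=s['tcp_rot']; return s,Ro.from_quat([q[1],q[2],q[3],q[0]])
def goto(target,yaw_y=None,quiet=False):
    """tool-frame delta to a world target with tool down, tool y at yaw_y deg"""
    s,r=tool(); d=r.inv().apply(np.array(target)-s['tool_pos'])
    print('pos',s['tool_pos'].round(1),'yawY',np.degrees(np.arctan2(*r.as_matrix()[[1,0],1])).round(2),'z',r.as_matrix()[:,2].round(4),'F',s['ft_force'].round(2),'w',round(s['grip_width'],1),'t',round(s['clock'],2))
    print('delta tool',d.round(1),'rows50',(np.linalg.norm(d)/50).round(1))
    if yaw_y is not None:
        a=np.radians(yaw_y); y=np.array([np.cos(a),np.sin(a),0]); z=np.array([0,0,-1.]); R=Ro.from_matrix(np.stack([np.cross(y,z),y,z],1))
        rv=(r.inv()*R).as_rotvec(degrees=True); print('turn',rv.round(2))
E
python3 -c "
from h import *
goto((575,180,340),71)"
```

```text
pos [176.4 467.4 249.6] yawY 69.33 z [-5.0e-04 -1.5e-03 -1.0e+00] F [-0.86  0.11  0.05] w 85.3 t 0.15
delta tool [-474.4 -128.3  -90.2] rows50 10.0
turn [-0.09 -0.   -1.67]
```

>>> step_arm(gripper=[1, 1, 1, 1, 1], translation=[[-15, -4, -20], [-30, -8, -20], [-42, -12, -15], [-45, -12, -10], [-45, -12, -10]], turn=[[0, 0, 0], [0, 0, 0], [0, 0, 0], [0, 0, 0], [0, 0, 0]])

```text
clock: 0.65
tool_pos: [324.9, 359.2, 323.1]
tcp_rot: [-0.002, 0.173, 0.985, -0.005]
ft_force: [1.6, 1.4, -0.2]
grip_width: 85.4
```

>>> step_arm(gripper=[1, 1, 1, 1, 1], translation=[[-45, -12, -5], [-45, -12, -5], [-45, -12, -5], [-45, -12, 0], [-45, -12, 0]], turn=[[0, 0, 0], [0, 0, 0], [0, 0, 0], [0, 0, 0], [0, 0, 0]])

```text
clock: 1.15
tool_pos: [522.9, 220.0, 340.1]
tcp_rot: [-0.001, 0.172, 0.985, -0.003]
ft_force: [0.3, 1.1, 0.3]
grip_width: 85.3
```

```bash
python3 -c "
from h import *
goto((575,180,340),71)"
```

```text
pos [522.9 220.  340.1] yawY 70.14 z [-0.0033 -0.0063 -1.    ] F [0.25 1.07 0.29] w 85.3 t 1.15
delta tool [-62.6 -20.    0.2] rows50 1.3
turn [-0.4  -0.06 -0.86]
```

>>> step_arm(gripper=[1, 1, 1], translation=[[-40, -13, 0], [-22, -7, 0], [0, 0, 0]], turn=[[-0.4, 0, -0.9], [0, 0, 0], [0, 0, 0]])

```text
clock: 1.45
tool_pos: [580.6, 173.5, 336.8]
tcp_rot: [-0.002, 0.168, 0.986, -0.001]
ft_force: [0.2, 0.3, 0.0]
grip_width: 85.2
```

```bash
python3 -c "
from h import *
goto((575,180,340),71)
c=snap('wrist','w1')"
```

```text
pos [580.6 173.5 336.8] yawY 70.61 z [-0.0035 -0.0016 -1.    ] F [0.2  0.29 0.02] w 85.2 t 1.45
delta tool [ 7.4  4.3 -3.2] rows50 0.2
turn [-0.15 -0.16 -0.39]
```

View pics/w1.png

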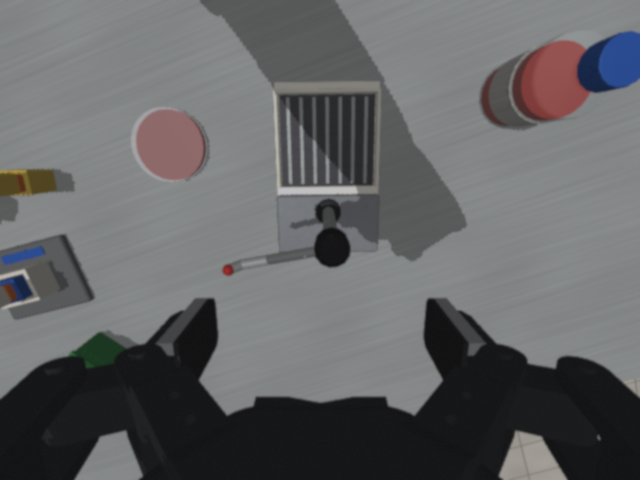

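Run:
```python
from h import *
c=load('w1'); cv2.imwrite('pics/w1c.png',cv2.resize(c['pixels'][70:290,210:400],None,fx=2.7,fy=2.7,interpolation=2))
print(ray_z(c,332,245,215).round(1),ray_z(c,228,270,213).round(1))
for q in [(274,82),(380,82),(276,194),(379,194)]: print(ray_z(c,*q,16).round(1))
for q in [(277,196),(379,196),(380,251)]: print(ray_z(c,*q,26).round(1))
W=cloud(c)
for z0,z1 in [(150,215),(205,225)]:
    pass
print(W[247,332],W[270,228],W[258,270])
```

```text
[581.7 181.  215. ] [574.7 100.3 213. ]
[422.3 169.4  16. ]
[464.  287.6  16. ]
[546.  123.7  16. ]
[589.7 248.2  16. ]
[548.1 125.6  26. ]
[590.5 246.3  26. ]
[659.6 226.7  26. ]
[583.28483669 180.44776538 214.59692314] [573.77376033 101.81488531 216.96778351] [577.47444408 132.64209073 208.44694091]
```

View pics/w1c.png

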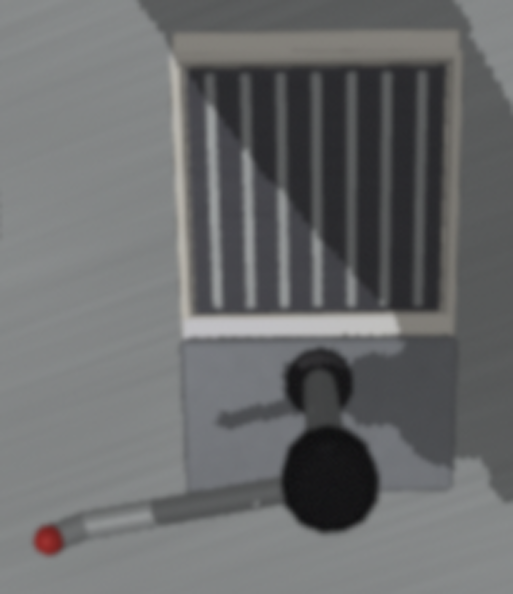

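```bash
python3 -c "
from h import *
goto((618,126.5,240),71)
goto((618,126.5,214),71)
"
```

```text
pos [579.5 174.3 336.9] yawY 70.67 z [-0.0044 -0.0014 -1.    ] F [-0.02 -0.22  0.83] w 85.3 t 1.5
delta tool [-52.5 -32.1  96.8] rows50 2.3
turn [-0.16 -0.21 -0.33]
pos [579.5 174.3 336.9] yawY 70.67 z [-0.0044 -0.0014 -1.    ] F [-0.02 -0.22  0.83] w 85.3 t 1.5
delta tool [-52.6 -32.  122.8] rows50 2.7
turn [-0.16 -0.21 -0.33]
```

>>> step_arm(gripper=[-1, -1, -1, -1, -1], translation=[[-26, -16, 0], [-26, -16, 0], [0, 0, 15], [0, 0, 20], [0, 0, 20]], turn=[[0, 0, 0], [0, 0, 0], [0, 0, 0], [0, 0, 0], [0, 0, 0]], grip_force=40)

```text
clock: 2.0
tool_pos: [616.7, 130.7, 283.4]
tcp_rot: [-0.001, 0.165, 0.986, 0.001]
ft_force: [0.5, -0.7, -0.7]
grip_width: 12.1
```

```bash
python3 -c "
from h import *
goto((618,126.5,214),70.6)
c=snap('wrist','w2')"
```

```text
pos [616.7 130.7 283.4] yawY 71.04 z [-9.0e-04  1.7e-03 -1.0e+00] F [ 0.5  -0.72 -0.72] w 12.1 t 2.0
delta tool [-2.7 -3.6 69.4] rows50 1.4
turn [ 0.08 -0.08  0.44]
```

View pics/w2.png

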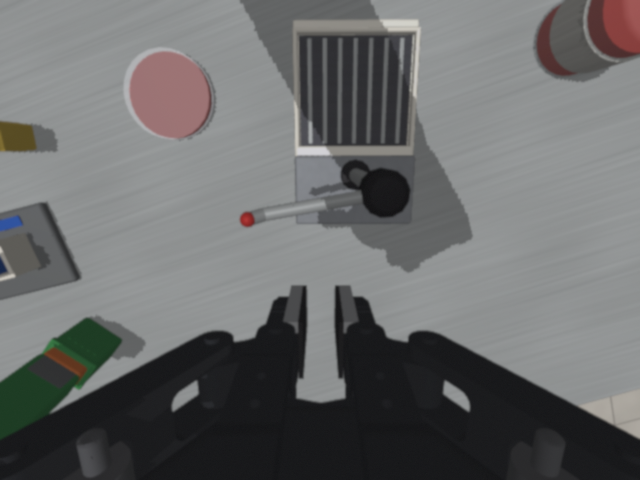

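>>> step_arm(gripper=[-1, -1, -1, -1], translation=[[-3, -4, 25], [0, 0, 25], [0, 0, 15], [0, 0, 2]], turn=[[0, 0, 0.4], [0, 0, 0], [0, 0, 0], [0, 0, 0]])

```text
clock: 2.45
tool_pos: [612.1, 130.6, 211.6]
tcp_rot: [-0.005, 0.165, 0.986, -0.0]
ft_force: [-0.2, -0.5, -0.7]
grip_width: -0.3
```

```bash
python3 -c "
from h import *
goto((618,126.5,214),70.6)
H=np.array([583,180.5])
_,r=tool(); p=None
for th,off in [(264,40),(264,25),(255,20),(240,20),(225,21),(210,21),(195,21),(182,20),(172,20),(167,20)]:
    t=np.radians(th); u=np.array([np.cos(t),np.sin(t)]); n=np.array([-u[1],u[0]])
    q=np.r_[H+50*u+off*n,214]
    if p is not None: print(th,r.inv().apply(q-p).round(1),q.round(1))
    p=q
"
```

```text
pos [612.1 130.6 211.6] yawY 71.04 z [-0.0098  0.0013 -1.    ] F [-0.24 -0.54 -0.74] w -0.3 t 2.45
delta tool [-6.9 -1.9 -2.4] rows50 0.2
turn [-0.11 -0.56  0.44]
264 [14.6 -3.4  0.1] [602.6 128.2 214. ]
255 [12.2 -5.4  0.1] [589.4 127.  214. ]
240 [13.3 -4.4  0.1] [575.3 127.2 214. ]
225 [13.1 -1.2  0.1] [562.5 130.3 214. ]
210 [13.9  2.6  0.1] [550.2 137.3 214. ]
195 [12.8  6.2  0.1] [540.1 147.3 214. ]
182 [9.8 8.8 0.1] [533.7 158.8 214. ]
172 [5.7 7.4 0. ] [530.7 167.7 214. ]
167 [2.4 4.1 0. ] [529.8 172.3 214. ]
```

>>> step_arm(gripper=[-1, -1, -1, -1], translation=[[8, -5, -1], [12, -5, -1], [13, -4, 0], [13, -1, 0]], turn=[[0, -0.5, 0], [0, 0, 0], [0, 0, 0], [0, 0, 0]])

```text
clock: 2.85
tool_pos: [564.5, 134.7, 217.3]
tcp_rot: [0.003, 0.163, 0.987, 0.0]
ft_force: [2.6, 0.2, -0.6]
grip_width: -0.1
```

```bash
python3 -c "
from h import *
goto((550,137,213),70.6)"
```

```text
pos [564.5 134.7 217.3] yawY 71.25 z [ 6.1e-03 -1.0e-04 -1.0e+00] F [ 2.58  0.17 -0.62] w -0.1 t 2.85
delta tool [14.5 -2.5  4.2] rows50 0.3
turn [0.11 0.33 0.65]
```

>>> step_arm(gripper=[-1, -1, -1, -1, -1], translation=[[14, -2, 4], [13, 6, 0], [10, 9, 0], [6, 7, 0], [0, 0, 0]], turn=[[0, 0.3, 0.6], [0, 0, 0], [0, 0, 0], [0, 0, 0], [0, 0, 0]])

```text
clock: 3.35
tool_pos: [530.5, 172.6, 220.4]
tcp_rot: [0.006, 0.166, 0.986, 0.002]
ft_force: [0.9, -0.2, -0.3]
grip_width: -0.1
```

```bash
python3 -c "
from h import *
goto((530,172,213),70.6)
c=snap('wrist','w3')"
```

```text
pos [530.5 172.6 220.4] yawY 70.86 z [ 0.0134  0.0027 -0.9999] F [ 0.91 -0.2  -0.33] w -0.1 t 3.35
delta tool [ 0.3 -0.8  7.4] rows50 0.1
turn [0.4  0.67 0.26]
```

View pics/w3.png

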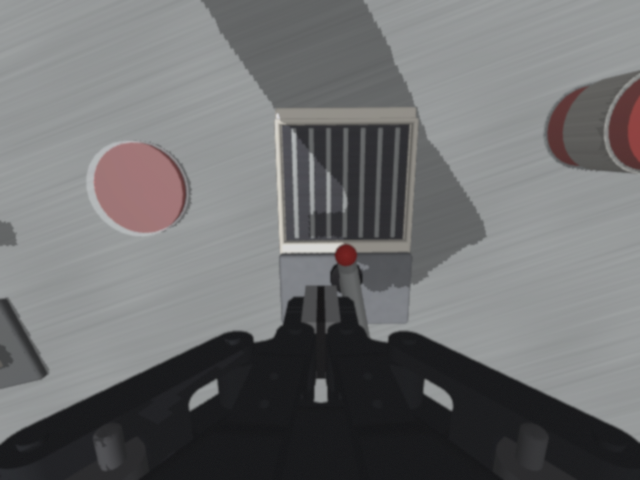

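>>> step_arm(gripper=[-1, -1, -1, 1, 1], translation=[[-1, -6, 0], [0, 0, -30], [0, 0, -30], [0, 25, 0], [0, 0, 0]], turn=[[0.4, 0.7, 0.2], [0, 0, 0], [0, 0, 0], [0, 0, 0], [0, 0, 0]])

```text
clock: 3.9
tool_pos: [537.3, 188.6, 279.7]
tcp_rot: [-0.006, 0.169, 0.986, -0.001]
ft_force: [0.5, -1.0, -0.7]
grip_width: 28.6
```

```bash
python3 -c "
from h import *
goto((536,197,215),70.6)
c=snap('wrist','w4')"
```

```text
pos [537.3 188.6 279.7] yawY 70.51 z [-1.140e-02 -3.000e-04 -9.999e-01] F [ 0.52 -0.97 -0.7 ] w 28.6 t 3.9
delta tool [ 3.3  7.7 64.7] rows50 1.3
turn [-0.23 -0.61 -0.1 ]
```

View pics/w4.png

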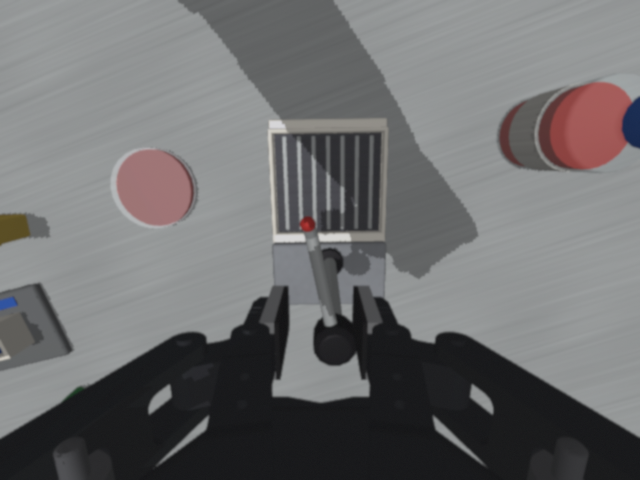

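```bash
python3 -c "
from h import *
c=load('w4')
h=ray_z(c,335,341,215);t=ray_z(c,307,224,213);print(h,t,np.degrees(np.arctan2(*(t-h)[[1,0]])))
for z,ps in ((16,[(269,121),(386,120),(274,240),(385,240)]),(26,[(273,243),(385,243)])):
  P=np.array([ray_z(c,*p,z) for p in ps]);print(P.round(1),P.mean(0))
  for i in range(0,len(ps),2): print(np.degrees(np.arctan2(*(P[i+1]-P[i])[[1,0]])))
"
```

```text
[580.66795701 181.53361524 215.        ] [507.36390008 190.0757013  213.        ] 173.35332787422576
[[422.6 169.5  16. ]
 [463.1 286.7  16. ]
 [545.4 127.   16. ]
 [588.1 247.8  16. ]] [504.78836999 207.74348144  16.        ]
70.94250654041949
70.54983670016203
[[546.4 126.8  26. ]
 [588.5 245.9  26. ]] [567.46935037 186.31635473  26.        ]
70.55174946584708
```

>>> step_arm(gripper=[0.6, 0.6, 0.6, 0.6, 0.6], translation=[[4, 8, 0], [0, 0, 0], [0, 0, 25], [0, 0, 25], [0, 0, 15]], turn=[[-0.2, -0.6, 0], [0, 0, 0], [0, 0, 0], [0, 0, 0], [0, 0, 0]])

```text
clock: 4.45
tool_pos: [536.0, 194.9, 214.1]
tcp_rot: [0.001, 0.171, 0.985, -0.001]
ft_force: [-0.7, 0.6, 0.8]
grip_width: 68.5
```

```bash
python3 -c "
from h import *
goto((534.3,197.5,215),70.7)"
```

```text
pos [536.  194.9 214.1] yawY 70.33 z [ 0.002  -0.0015 -1.    ] F [-0.72  0.63  0.83] w 68.5 t 4.45
delta tool [ 2.5  1.9 -0.9] rows50 0.1
turn [-0.04  0.14 -0.37]
```

>>> step_arm(gripper=[0.2, -0.2, -0.5, -0.7, -0.8], translation=[[2, 2, 0], [0, 0, 0], [0, 0, 0], [0, 0, 0], [0, 0, 0]], turn=[[0, 0, -0.3], [0, 0, 0], [0, 0, 0], [0, 0, 0], [0, 0, 0]], grip_force=20)

```text
clock: 4.95
tool_pos: [532.2, 196.0, 212.9]
tcp_rot: [-0.002, 0.168, 0.986, -0.003]
ft_force: [-1.0, 0.1, -2.8]
grip_width: 8.8
```

>>> step_arm(gripper=[-0.85, -1, -1, -1], translation=[[0, 0, 0], [0, 0, 0], [0, 0, 0], [0, 0, 0]], turn=[[0, 0, 0], [0, 0, 0], [0, 0, 0], [0, 0, 0]])

```text
clock: 5.35
tool_pos: [532.7, 197.5, 212.8]
tcp_rot: [-0.002, 0.167, 0.986, -0.001]
ft_force: [-0.2, 0.9, -2.0]
grip_width: 7.1
```

```bash
python3 -c "
from h import *
goto((534.3,197.5,215),70.7)
c=snap('wrist','w5')"
```

```text
pos [532.7 197.5 212.8] yawY 70.72 z [-0.0033 -0.0017 -1.    ] F [-0.23  0.9  -1.96] w 7.1 t 5.35
delta tool [-1.5  0.6 -2.2] rows50 0.1
turn [-0.16 -0.15  0.02]
```

View pics/w5.png

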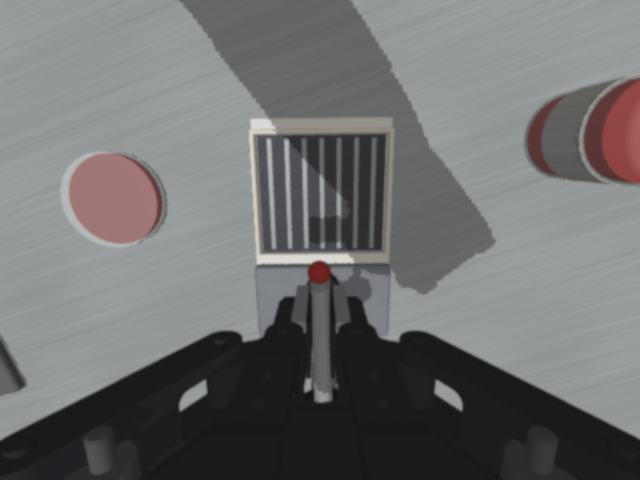

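>>> step_arm(gripper=[0, 0.2, 0.5, 0.5, 0.5], translation=[[0, 0, 0], [0, 0, 0], [0, 0, -20], [0, 0, -35], [0, 0, -35]], turn=[[0, 0, 0], [0, 0, 0], [0, 0, 0], [0, 0, 0], [0, 0, 0]])

```text
clock: 5.9
tool_pos: [531.0, 195.6, 301.3]
tcp_rot: [-0.005, 0.169, 0.986, -0.004]
ft_force: [0.5, 0.7, 1.5]
grip_width: 64.1
```

```bash
python3 -c "
from h import *
goto((549,-236,260),86)
c=snap('wrist','w6')"
```

```text
pos [531.  195.6 301.3] yawY 70.6 z [-0.0115 -0.0071 -0.9999] F [0.47 0.72 1.51] w 64.1 t 5.9
delta tool [-160.7 -400.6   44.2] rows50 8.7
turn [ -0.54  -0.57 -15.4 ]
```

View pics/w6.png

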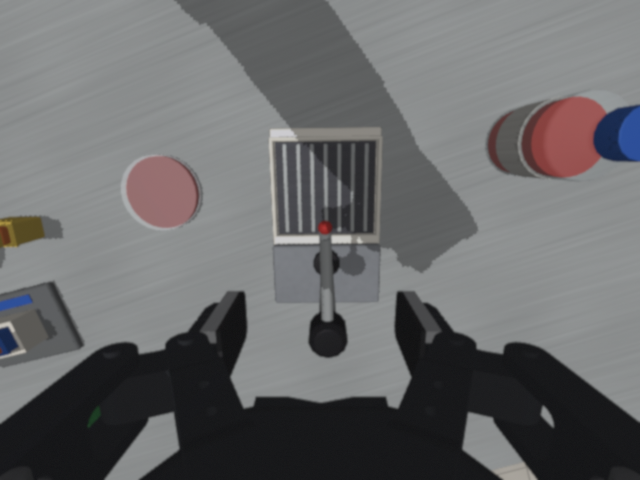

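```bash
python3 -c "
from h import *
c=load('w6')
h=ray_z(c,327.5,335,215);t=ray_z(c,325,227.5,213);print(h,t,np.degrees(np.arctan2(*(t-h)[[1,0]])))
for z,ps in ((16,[(270,130),(382,128),(274,242),(380,242)]),(26,[(274,245),(380,244)])):
  P=np.array([ray_z(c,*p,z) for p in ps]);print(P.mean(0))
  for i in range(0,len(ps),2): print(np.degrees(np.arctan2(*(P[i+1]-P[i])[[1,0]])))
goto((549,-236,300),86)
"
```

```text
[580.59361364 181.3825934  215.        ] [510.56228453 204.0068875  213.        ] 162.09645053655962
[504.7898943  208.37227784  16.        ]
71.52449220934973
70.7377210510515
[567.4145159  187.15452363  26.        ]
71.30045382361718
pos [533.1 196.3 308.2] yawY 70.59 z [-0.0012 -0.0033 -1.    ] F [1.96 0.8  5.43] w 63.9 t 5.95
delta tool [-158.6 -402.5    9.6] rows50 8.7
turn [ -0.2   -0.03 -15.41]
```

>>> step_arm(gripper=[1, 1, 1, 1, 1], translation=[[-8, -20, -8], [-14, -35, -5], [-17, -44, -3], [-17, -44, 0], [-17, -44, 0]], turn=[[0, 0, 0], [0, 0, 0], [0, 0, 0], [0, 0, 0], [0, 0, 0]])

```text
clock: 6.45
tool_pos: [543.5, -4.4, 331.2]
tcp_rot: [0.007, 0.163, 0.987, 0.001]
ft_force: [1.1, -0.4, 0.5]
grip_width: 85.4
```

>>> step_arm(gripper=[1, 1, 1, 1], translation=[[-17, -44, 0], [-17, -44, 0], [-17, -40, 0], [-17, -35, 0]], turn=[[0, 0, 0], [0, 0, 0], [0, 0, -2], [0, 0, -5]])

```text
clock: 6.85
tool_pos: [555.9, -189.6, 334.8]
tcp_rot: [0.01, 0.102, 0.995, -0.001]
ft_force: [0.8, 0.1, -0.3]
grip_width: 85.9
```

```bash
python3 -c "
from h import *
goto((549,-236,320),86)
"
```

```text
pos [ 555.9 -189.6  334.8] yawY 78.33 z [ 0.0202 -0.0039 -0.9998] F [ 0.81  0.05 -0.32] w 85.9 t 6.85
delta tool [ -2.3 -46.9  14.8] rows50 1.0
turn [-0.07  1.18 -7.67]
```

>>> step_arm(gripper=[1, 1, 1], translation=[[-5, -30, 0], [-5, -17, 0], [0, 0, 0]], turn=[[0, 1, -5], [0, 0, -3], [0, 0, 0]])

```text
clock: 7.15
tool_pos: [556.9, -246.5, 335.1]
tcp_rot: [0.002, 0.033, 0.999, -0.002]
ft_force: [1.0, -0.3, -0.3]
grip_width: 85.3
```

```bash
python3 -c "
from h import *
goto((549,-236,320),86)
c=snap('wrist','w7')"
```

```text
pos [ 556.9 -246.5  335.1] yawY 86.16 z [ 0.0043 -0.0043 -1.    ] F [ 1.01 -0.33 -0.34] w 85.3 t 7.15
delta tool [ 8.7 10.  15. ] rows50 0.4
turn [-0.23  0.26  0.17]
```

View pics/w7.png

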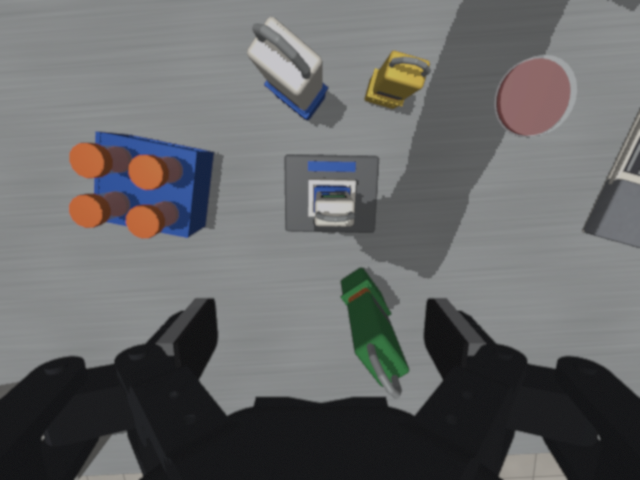

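Run:
```python
from h import *
c=load('w7'); cv2.imwrite('pics/w7c.png',cv2.resize(c['pixels'][145:245,275:390],None,fx=6,fy=6,interpolation=2))
W=cloud(c); s=W[180:232,300:370]
m=(s[...,2]>130)&(s[...,2]<170)
print(s[m].min(0),s[m].max(0),s[m].mean(0))
m=(s[...,2]>143)&(s[...,2]<152); p=s[m]; print('shoulder',p.mean(0),cv2.minAreaRect(p[:,:2].astype(np.float32)))
m=(s[...,2]>165); p=s[m]; print('bail',p.mean(0),len(p),p[:,2].max(),cv2.minAreaRect(p[:,:2].astype(np.float32)))
```

```text
[ 531.23269531 -252.44265339  130.16020183] [ 557.03610103 -215.81431982  169.86109602] [ 541.83655525 -234.43826174  148.61051086]
shoulder [ 542.67824325 -234.53322188  148.3951954 ] ((544.4981079101562, -234.02854919433594), (35.57912826538086, 23.918502807617188), 86.06636047363281)
bail [ 541.14739128 -234.90880012  189.2646545 ] 211 458.25195793894 ((519.3682861328125, -231.08413696289062), (29.226961135864258, 56.668025970458984), 82.86671447753906)
```

View pics/w7c.png

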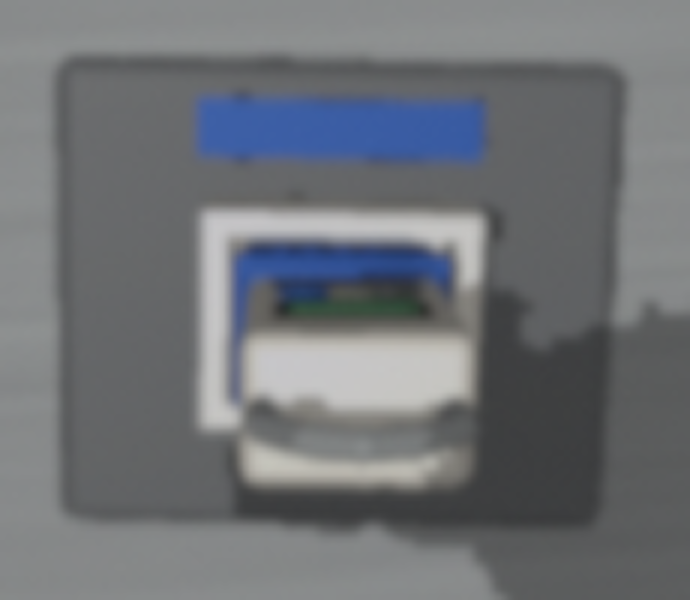

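```bash
python3 -c "
from h import *
goto((544.5,-234,137),86.1)"
```

```text
pos [ 556.8 -245.3  335.2] yawY 86.17 z [ 0.0041 -0.0037 -1.    ] F [-0.02  0.05  0.72] w 85.7 t 7.2
delta tool [ 13.9  11.2 198.1] rows50 4.0
turn [-0.2   0.25  0.07]
```

>>> step_arm(gripper=[1, 1, 1, 1, 1], translation=[[13, 11, 0], [0, 0, 20], [0, 0, 35], [0, 0, 35], [0, 0, 20]], turn=[[-0.2, 0.2, 0], [0, 0, 0], [0, 0, 0], [0, 0, 0], [0, 0, 0]])

```text
clock: 7.7
tool_pos: [547.1, -228.9, 228.7]
tcp_rot: [0.007, 0.034, 0.999, -0.002]
ft_force: [0.5, 0.5, 0.0]
grip_width: 85.3
```

```bash
python3 -c "
from h import *
goto((544.5,-234,137),86.1)"
```

```text
pos [ 547.1 -228.9  228.7] yawY 86.15 z [ 0.014  -0.0039 -0.9999] F [0.55 0.49 0.02] w 85.3 t 7.7
delta tool [ 3.6 -5.  91.7] rows50 1.8
turn [-0.17  0.81  0.06]
```

>>> step_arm(gripper=[1, 1, 1, 1, 1], translation=[[4, -5, 0], [0, 0, 25], [0, 0, 25], [0, 0, 15], [0, 0, 0]], turn=[[-0.2, 0.8, 0], [0, 0, 0], [0, 0, 0], [0, 0, 0], [0, 0, 0]])

```text
clock: 8.2
tool_pos: [542.4, -229.5, 165.6]
tcp_rot: [-0.0, 0.032, 0.999, 0.0]
ft_force: [0.4, 0.3, -0.4]
grip_width: 85.6
```

```bash
python3 -c "
from h import *
goto((544.5,-234,137),86.1)"
```

```text
pos [ 542.4 -229.5  165.6] yawY 86.33 z [-5.e-04  8.e-04 -1.e+00] F [ 0.36  0.31 -0.38] w 85.6 t 8.2
delta tool [-2.4 -4.4 28.6] rows50 0.6
turn [ 0.04 -0.03  0.23]
```

>>> step_arm(gripper=[1, 1, 1, 1], translation=[[-2, -5, 10], [0, 0, 10], [0, 0, 8], [0, 0, 0]], turn=[[0, 0, 0], [0, 0, 0], [0, 0, 0], [0, 0, 0]])

```text
clock: 8.6
tool_pos: [546.9, -235.6, 140.6]
tcp_rot: [0.003, 0.032, 0.999, -0.001]
ft_force: [-0.6, 0.3, -0.3]
grip_width: 85.5
```

```bash
python3 -c "
from h import *
goto((544.5,-234,137),86.1)
c=snap('wrist','w8')"
```

```text
pos [ 546.9 -235.6  140.6] yawY 86.35 z [ 0.0062 -0.0023 -1.    ] F [-0.64  0.31 -0.34] w 85.5 t 8.6
delta tool [2.5 1.5 3.6] rows50 0.1
turn [-0.11  0.36  0.25]
```

View pics/w8.png

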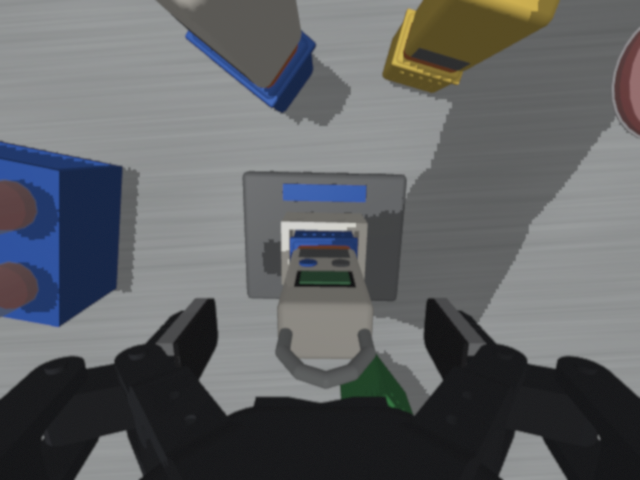

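>>> step_arm(gripper=[1, 0.3, 0, -0.3, -0.6], translation=[[2.5, 1.5, 3.5], [0, 0, 0], [0, 0, 0], [0, 0, 0], [0, 0, 0]], turn=[[-0.1, 0.4, 0.2], [0, 0, 0], [0, 0, 0], [0, 0, 0], [0, 0, 0]], grip_force=60)

```text
clock: 9.15
tool_pos: [545.4, -234.2, 139.1]
tcp_rot: [0.001, 0.034, 0.999, -0.0]
ft_force: [0.4, -0.5, -2.5]
grip_width: 35.2
```

>>> step_arm(gripper=[-0.6, -0.6], translation=[[0, 0, 0], [0, 0, 0]], turn=[[0, 0, 0], [0, 0, 0]])

```text
clock: 9.35
tool_pos: [545.3, -234.2, 139.0]
tcp_rot: [0.001, 0.034, 0.999, -0.0]
ft_force: [-0.1, 0.2, -0.6]
grip_width: 35.1
```

```bash
python3 -c "
from h import *
goto((544.5,-234,137),86.1)
c=snap('wrist','w9')"
```

```text
pos [ 545.3 -234.2  139. ] yawY 86.13 z [ 0.0019 -0.001  -1.    ] F [-0.05  0.16 -0.63] w 35.1 t 9.35
delta tool [0.9 0.2 2. ] rows50 0.0
turn [-0.05  0.11  0.03]
```

View pics/w9.png

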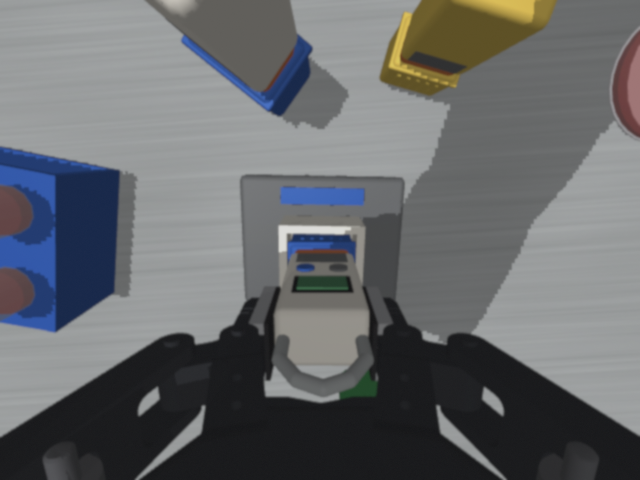

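>>> step_arm(gripper=[-0.6, -0.6, -0.6], translation=[[0, 0, 3], [0, 0, 3], [0, 0, 3]], turn=[[0, 0, 0], [0, 0, 0], [0, 0, 0]])

```text
clock: 9.7
tool_pos: [545.3, -234.2, 133.0]
tcp_rot: [0.002, 0.034, 0.999, -0.001]
ft_force: [-1.3, 0.5, -0.5]
grip_width: 35.2
```

>>> step_arm(gripper=[-0.6, -0.6, -0.6], translation=[[0, 0, 3], [0, 0, 3], [0, 0, 1]], turn=[[0, 0, 0], [0, 0, 0], [0, 0, 0]])

```text
clock: 10.0
tool_pos: [545.8, -234.3, 128.9]
tcp_rot: [0.003, 0.034, 0.999, -0.001]
ft_force: [-2.4, 1.2, 3.8]
grip_width: 35.4
```

```bash
python3 -c "
from h import *
goto((544.5,-234,127),86.1)
c=snap('wrist','w10');cv2.imwrite('pics/w10c.png',cv2.resize(c['pixels'][170:400,220:420],None,fx=2.5,fy=2.5))"
```

```text
pos [ 545.8 -234.3  128.9] yawY 86.13 z [ 0.0064 -0.0023 -1.    ] F [-2.36  1.2   3.83] w 35.4 t 10.0
delta tool [1.3 0.2 1.9] rows50 0.0
turn [-0.11  0.38  0.03]
```

View pics/w10c.png

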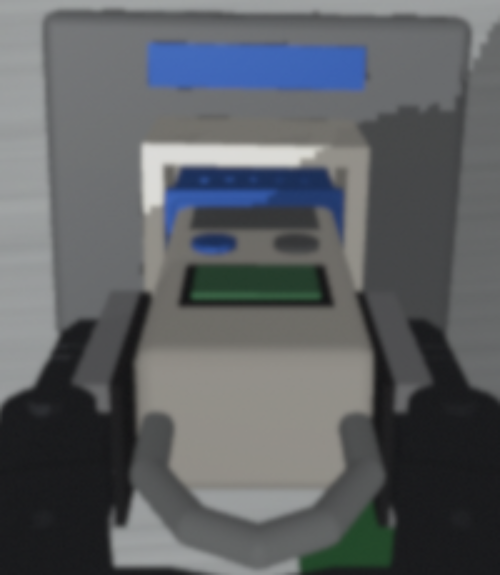

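>>> step_arm(gripper=[-0.6, -0.6], translation=[[0, 0, 3], [0, 0, 2]], turn=[[0, 0.3, 0], [0, 0, 0]])

```text
clock: 10.25
tool_pos: [546.3, -234.4, 128.8]
tcp_rot: [0.003, 0.034, 0.999, -0.001]
ft_force: [-3.9, 1.3, 9.6]
grip_width: 34.6
```

```bash
python3 -c "
from h import *
goto((544.5,-234,127),86.1)
c=snap('side','d1');c=c['pixels'];cv2.imwrite('pics/d1c.png',cv2.resize(c[250:370,250:400],None,fx=5,fy=5))"
```

```text
pos [ 546.3 -234.4  128.8] yawY 86.14 z [ 0.005  -0.0028 -1.    ] F [-3.86  1.29  9.64] w 34.6 t 10.25
delta tool [1.8 0.2 1.8] rows50 0.1
turn [-0.14  0.29  0.04]
```

View pics/d1c.png

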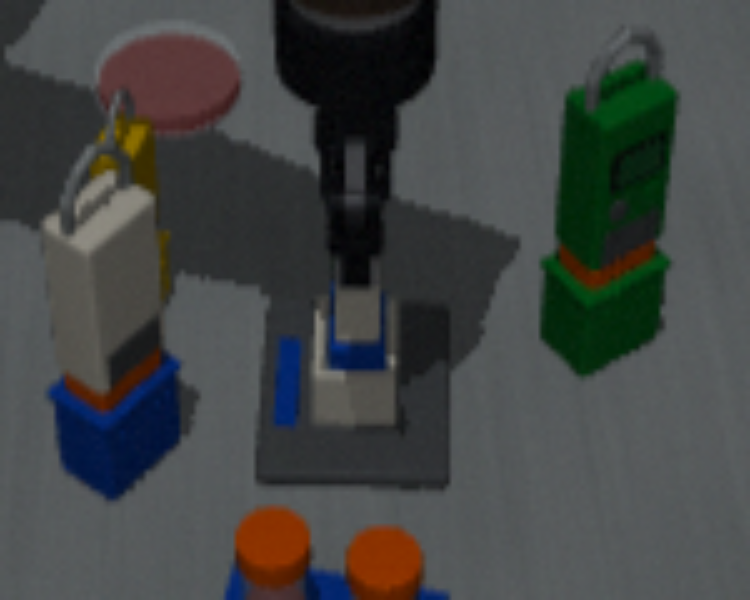

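>>> step_arm(gripper=[-0.6, -0.6, -0.6, -0.6, -0.6], translation=[[0, 0, -8], [0, 0, -15], [0, 0, -25], [0, 0, -30], [0, 0, -30]], turn=[[-0.1, 0.2, 0], [0, 0, 0], [0, 0, 0], [0, 0, 0], [0, 0, 0]])

```text
clock: 10.8
tool_pos: [543.2, -233.1, 232.8]
tcp_rot: [-0.006, 0.034, 0.999, 0.002]
ft_force: [0.8, -0.8, -1.8]
grip_width: 35.4
```

```bash
python3 -c "
from h import *
goto((467.7,219,290),71.5)
c=snap('wrist','w11')"
```

```text
pos [ 543.2 -233.1  232.8] yawY 86.13 z [-0.0115  0.0048 -0.9999] F [ 0.8  -0.77 -1.82] w 35.4 t 10.8
delta tool [106.5 446.2 -54.1] rows50 9.2
turn [ 0.14 -0.7  14.63]
```

View pics/w11.png

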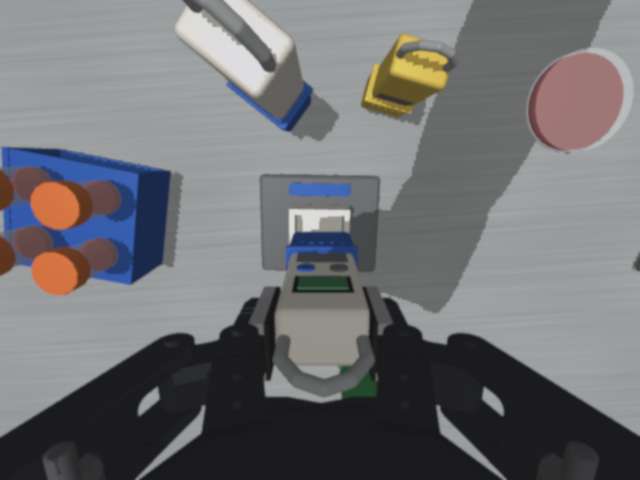

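>>> step_arm(gripper=[-0.6, -0.6, -0.6, -0.6, -0.6], translation=[[4, 15, -30], [8, 28, -25], [10, 38, -10], [10, 40, -3], [10, 40, 0]], turn=[[0.1, -0.7, 0], [0, 0, 0], [0, 0, 0], [0, 0, 0], [0, 0, 0]])

```text
clock: 11.35
tool_pos: [517.0, -71.7, 307.9]
tcp_rot: [0.008, 0.039, 0.999, -0.001]
ft_force: [0.2, -0.0, -1.8]
grip_width: 35.1
```

>>> step_arm(gripper=[-0.6, -0.6, -0.6, -0.6, -0.6], translation=[[10, 40, 0], [10, 40, 0], [10, 38, 0], [10, 36, 0], [9, 30, 0]], turn=[[0, 0, 1], [0, 0, 2.5], [0, 0, 3], [0, 0, 3], [0, 0, 2]])

```text
clock: 11.85
tool_pos: [493.9, 125.5, 305.5]
tcp_rot: [0.008, 0.143, 0.99, -0.0]
ft_force: [0.6, -0.7, -2.6]
grip_width: 35.1
```

```bash
python3 -c "
from h import *
goto((467.7,219,290),71.5)"
```

```text
pos [493.9 125.5 305.5] yawY 73.56 z [ 0.0164 -0.0029 -0.9999] F [ 0.61 -0.7  -2.59] w 35.1 t 11.85
delta tool [51.9 82.2 14.8] rows50 2.0
turn [0.12 0.94 2.06]
```

>>> step_arm(gripper=[-0.6, -0.6, -0.6, -0.6, -0.6], translation=[[20, 25, 0], [20, 25, 0], [12, 25, 0], [0, 7, 10], [0, 0, 0]], turn=[[0.1, 0.9, 2], [0, 0, 0], [0, 0, 0], [0, 0, 0], [0, 0, 0]])

```text
clock: 12.35
tool_pos: [468.2, 227.8, 291.5]
tcp_rot: [-0.001, 0.158, 0.987, -0.0]
ft_force: [-0.2, -0.5, -1.8]
grip_width: 35.3
```

```bash
python3 -c "
from h import *
goto((467.7,219,225),71.5)"
```

```text
pos [468.2 227.8 291.5] yawY 71.86 z [-1.2e-03  1.0e-04 -1.0e+00] F [-0.15 -0.46 -1.84] w 35.3 t 12.35
delta tool [-2.3 -8.5 66.5] rows50 1.3
turn [-0.01 -0.07  0.36]
```

>>> step_arm(gripper=[-0.6, -0.6, -0.6, -0.6, -0.6], translation=[[0, -9, 10], [0, 0, 25], [0, 0, 25], [0, 0, 10], [0, 0, 0]], turn=[[0, 0, 0.3], [0, 0, 0], [0, 0, 0], [0, 0, 0], [0, 0, 0]])

```text
clock: 12.85
tool_pos: [466.9, 214.5, 218.7]
tcp_rot: [-0.0, 0.163, 0.987, -0.001]
ft_force: [-0.7, -0.2, -1.8]
grip_width: 34.7
```

```bash
python3 -c "
from h import *
goto((467.7,219,187),71.5)
c=snap('wrist','w12')"
```

```text
pos [466.9 214.5 218.7] yawY 71.26 z [-8.0e-04 -2.4e-03 -1.0e+00] F [-0.7  -0.17 -1.79] w 34.7 t 12.85
delta tool [ 0.7  4.6 31.7] rows50 0.6
turn [-0.14 -0.   -0.24]
```

View pics/w12.png

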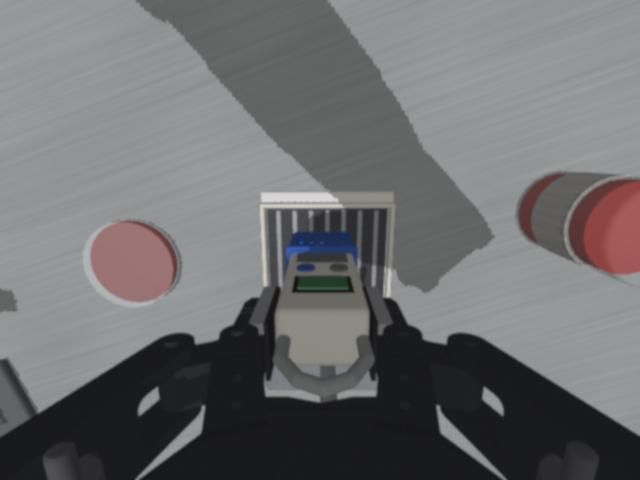

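>>> step_arm(gripper=[-0.6, -0.6, -0.6, -0.6], translation=[[0, 5, 10], [0, 0, 12], [0, 0, 8], [0, 0, 0]], turn=[[-0.1, 0, -0.2], [0, 0, 0], [0, 0, 0], [0, 0, 0]])

```text
clock: 13.3
tool_pos: [471.3, 220.1, 190.0]
tcp_rot: [0.003, 0.161, 0.987, 0.002]
ft_force: [-0.3, 0.5, -1.8]
grip_width: 35.0
```

```bash
python3 -c "
from h import *
goto((467.7,219,187),71.5)
c=snap('wrist','w13');cv2.imwrite('pics/w13c.png',cv2.resize(c['pixels'][260:410,220:420],None,fx=3.5,fy=3.5))
c=snap('side','d13');cv2.imwrite('pics/d13c.png',cv2.resize(c['pixels'][140:260,250:370],None,fx=4.5,fy=4.5))
c=snap('scene','s13');cv2.imwrite('pics/s13c.png',cv2.resize(c['pixels'][200:340,330:480],None,fx=4.2,fy=4.2))"
```

```text
pos [471.3 220.1 190. ] yawY 71.43 z [ 0.0061  0.0021 -1.    ] F [-0.28  0.49 -1.79] w 35.0 t 13.3
delta tool [ 3.  -2.2  3. ] rows50 0.1
turn [ 0.23  0.29 -0.07]
```

View pics/w13c.png

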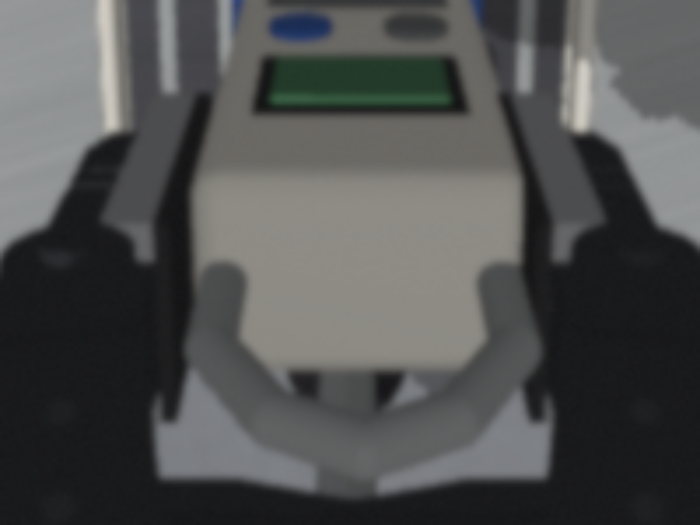

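View pics/d13c.png

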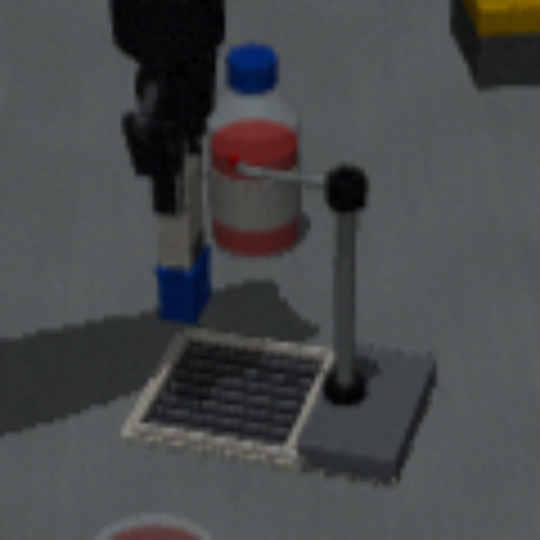

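View pics/s13c.png

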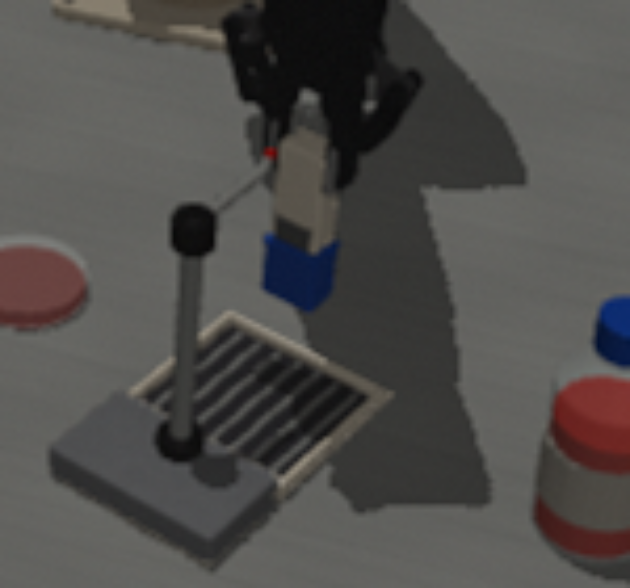

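>>> step_arm(gripper=[-0.6, -0.6, -0.6], translation=[[3, -2, 3], [-5, 0, 0], [0, 0, 0]], turn=[[0.2, 0.3, 0], [0, 0, 0], [0, 0, 0]])

```text
clock: 13.75
tool_pos: [473.8, 218.1, 189.4]
tcp_rot: [0.002, 0.161, 0.987, 0.001]
ft_force: [-0.6, 0.3, -1.0]
grip_width: 35.2
```

```bash
python3 -c "
from h import *
goto((526.5,199.4,187.3),71.5)
c=snap('wrist','w14');cv2.imwrite('pics/w14c.png',cv2.resize(c['pixels'][260:410,220:420],None,fx=3.5,fy=3.5))"
```

```text
pos [473.8 218.1 189.4] yawY 71.45 z [ 0.0037  0.0022 -1.    ] F [-0.57  0.27 -1.  ] w 35.2 t 13.75
delta tool [-55.9  -1.    2.3] rows50 1.1
turn [ 0.19  0.16 -0.05]
```

View pics/w14c.png

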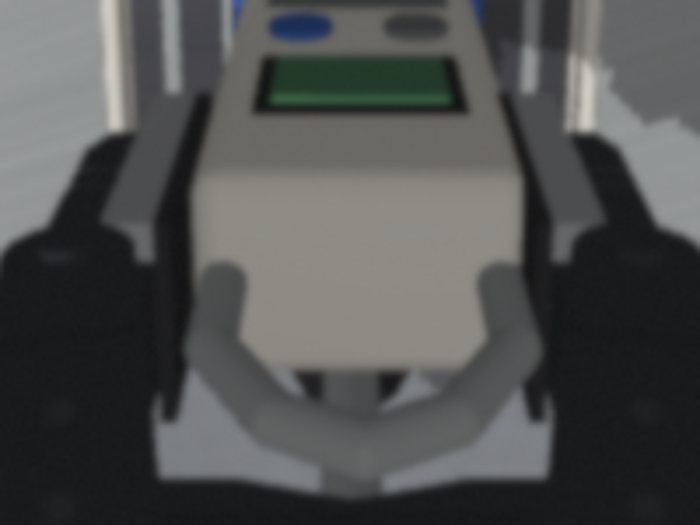

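>>> step_arm(gripper=[-0.6, -0.6, -0.6], translation=[[-8, -1, 3], [-8, 0, 0], [0, 0, 0]], turn=[[0.2, 0.2, 0], [0, 0, 0], [0, 0, 0]])

```text
clock: 14.1
tool_pos: [490.0, 211.6, 186.4]
tcp_rot: [-0.0, 0.161, 0.987, -0.0]
ft_force: [-0.4, -0.3, -1.6]
grip_width: 34.9
```

```bash
python3 -c "
from h import *
goto((526.5,199.4,187.3),71.5)
c=snap('side','d15');cv2.imwrite('pics/d15c.png',cv2.resize(c['pixels'][150:230,260:350],None,fx=6.5,fy=6.5,interpolation=2))
c=snap('scene','s15');cv2.imwrite('pics/s15c.png',cv2.resize(c['pixels'][210:290,350:440],None,fx=6.5,fy=6.5,interpolation=2))"
```

```text
pos [490.  211.6 186.4] yawY 71.46 z [-8.e-04 -0.e+00 -1.e+00] F [-0.42 -0.29 -1.61] w 34.9 t 14.1
delta tool [-38.5   0.   -1. ] rows50 0.8
turn [-0.02 -0.04 -0.04]
```

View pics/d15c.png

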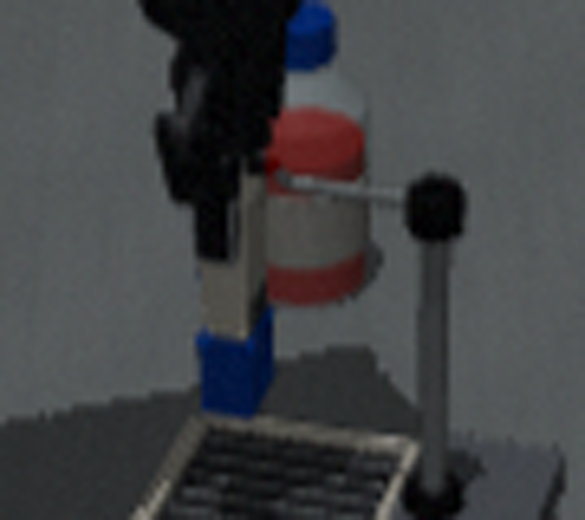

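View pics/s15c.png

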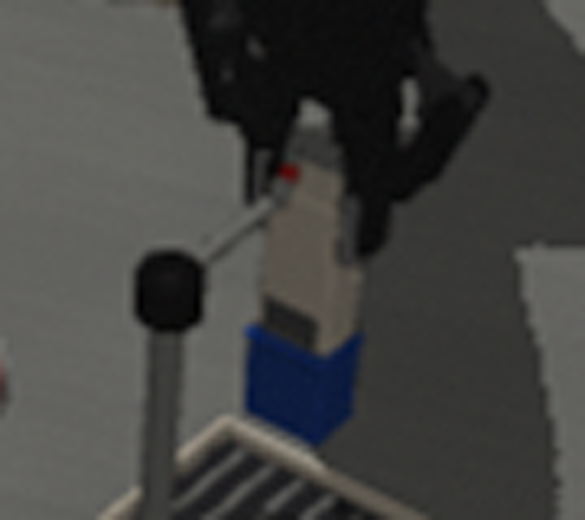

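```bash
python3 -c "
from h import *
c=load('s15'); d=load('d15')
print('tip s',ray_z(c,350+289/6.5,210+172/6.5,213),'d',ray_z(d,260+272/6.5,150+163/6.5,213))
# tester cap lower corners: nearest bottom corner, expected at TCP + tool x -14, y ...
T=np.array([490,211.6,186.4]); x=np.array([-.948,.317,0]); y=np.array([.317,.948,0])
for sx in(-14,14):
  for sy in (-20,20):
    P=T+sx*x+sy*y+[0,0,-112]
    u=w2px(c,P); v=w2px(d,P); print(sx,sy,'s',((u[0]-350)*6.5,(u[1]-210)*6.5),'d',((v[0]-260)*6.5,(v[1]-150)*6.5))
P=np.array([581.5,181,205])+80*x+[0,0,8]; u=w2px(c,P); v=w2px(d,P); print('tip exp',((u[0]-350)*6.5,(u[1]-210)*6.5),'d',((v[0]-260)*6.5,(v[1]-150)*6.5))
"
```

```text
tip s [510.53074461 203.95944848 213.        ] d [514.97632377 201.99568921 213.        ]
-14 -20 s (np.float64(239.0413897783748), np.float64(410.94131329778634)) d (np.float64(243.5580798060697), np.float64(417.42203520335386))
-14 20 s (np.float64(316.80078820499995), np.float64(450.2262700297071)) d (np.float64(266.9198114048247), np.float64(373.4508281781982))
14 -20 s (np.float64(276.93575050009906), np.float64(379.52347070304944)) d (np.float64(190.5551220096724), np.float64(408.9356599542833))
14 20 s (np.float64(354.35217980602135), np.float64(417.94754489864573)) d (np.float64(214.85006508017239), np.float64(365.2960546382901))
tip exp (np.float64(298.2347149095177), np.float64(166.73070791730117)) d (np.float64(252.28596486917573), np.float64(158.87747155214527))
```

>>> step_arm(gripper=[-0.6, -0.6, -0.6, -0.6], translation=[[-8, 0, -1], [-8, 0, 0], [-6, 0, 0], [0, 0, 0]], turn=[[0, 0, 0], [0, 0, 0], [0, 0, 0], [0, 0, 0]])

```text
clock: 14.6
tool_pos: [511.7, 204.1, 187.3]
tcp_rot: [-0.001, 0.161, 0.987, -0.0]
ft_force: [0.7, -0.3, -0.7]
grip_width: 35.1
```

```bash
python3 -c "
from h import *
goto((530.5,198,187.3),71.5)
c=snap('side','d16');cv2.imwrite('pics/d16c.png',cv2.resize(c['pixels'][150:230,260:350],None,fx=6.5,fy=6.5,interpolation=2))
c=snap('wrist','w16');cv2.imwrite('pics/w16c.png',cv2.resize(c['pixels'][260:410,220:420],None,fx=3.5,fy=3.5))
"
```

```text
pos [511.7 204.1 187.3] yawY 71.49 z [-1.7e-03 -2.0e-04 -1.0e+00] F [ 0.66 -0.25 -0.71] w 35.1 t 14.6
delta tool [-19.8   0.1  -0.1] rows50 0.4
turn [-0.04 -0.09 -0.01]
```

View pics/d16c.png

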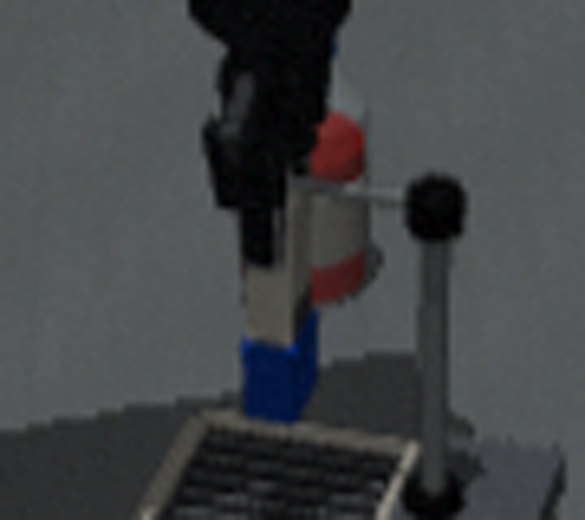

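View pics/w16c.png

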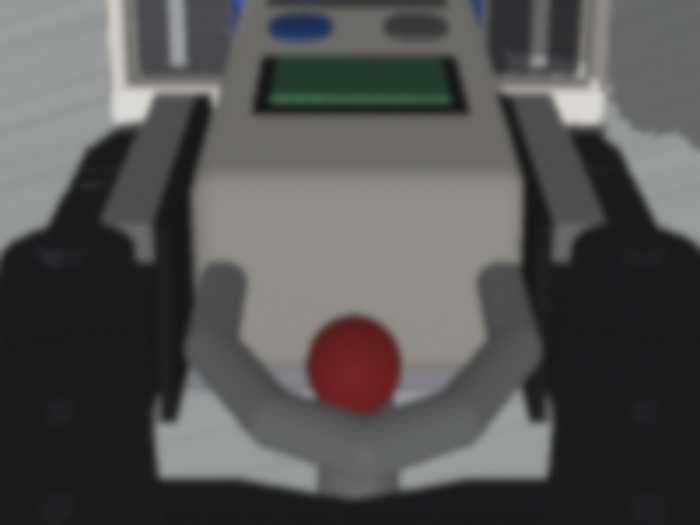

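```bash
python3 -c "
from h import *
c=load('w16'); u,v=220+355/3.5,260+365/3.5
print(ray_z(c,u,v,213.5), px2w(c,u,v)); s,r=tool(); print(r.inv().apply(ray_z(c,u,v,213.5)-s['tool_pos']))
print(r.inv().apply(px2w(c,u,v)-s['tool_pos']))"
```

```text
[510.14043087 204.08653771 213.5       ] [508.40665984 204.65833101 216.20803396]
[  0.66280428  -0.45317673 -26.31924764]
[  2.4949588   -0.46355926 -29.02284886]
```

>>> step_arm(gripper=[-0.6, -0.6, -0.6, -0.6], translation=[[-7, 0, 0], [-7, 0, 0], [-6, 0, 0], [0, 0, 0]], turn=[[0, 0, 0], [0, 0, 0], [0, 0, 0], [0, 0, 0]])

```text
clock: 15.1
tool_pos: [531.1, 197.6, 187.2]
tcp_rot: [-0.001, 0.16, 0.987, -0.0]
ft_force: [-0.0, -0.1, -0.9]
grip_width: 35.0
```

```bash
python3 -c "
from h import *
goto((530.5,198,175),71.5)
c=snap('wrist','w17');cv2.imwrite('pics/w17c.png',cv2.resize(c['pixels'][260:410,220:420],None,fx=3.5,fy=3.5))
"
```

```text
pos [531.1 197.6 187.2] yawY 71.55 z [-2.6e-03 -3.0e-04 -1.0e+00] F [-0.01 -0.07 -0.92] w 35.0 t 15.1
delta tool [ 0.7  0.2 12.2] rows50 0.2
turn [-0.07 -0.13  0.05]
```

View pics/w17c.png

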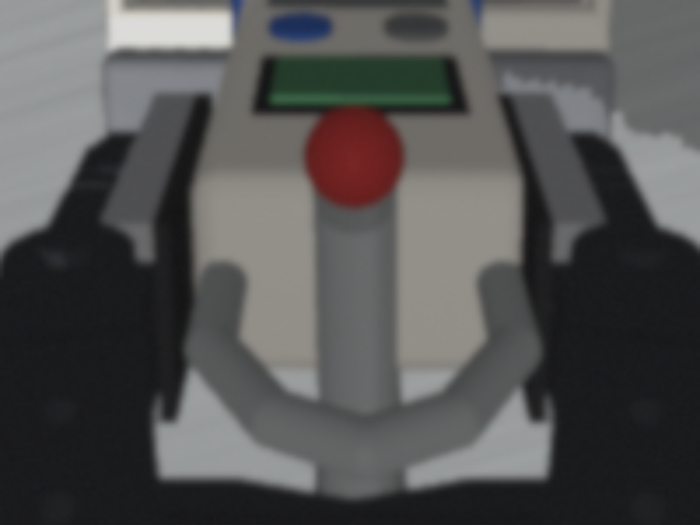

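>>> step_arm(gripper=[-0.6, -0.6, -0.6, -0.6], translation=[[0, 0.5, 4], [0, 0, 4], [0, 0, 2], [0, 0, 0]], turn=[[0, 0, 0], [0, 0, 0], [0, 0, 0], [0, 0, 0]])

```text
clock: 15.55
tool_pos: [530.1, 198.2, 175.8]
tcp_rot: [-0.002, 0.16, 0.987, -0.001]
ft_force: [-1.7, 0.4, -1.9]
grip_width: 34.8
```

```bash
python3 -c "
from h import *
goto((530.5,198,175),71.5)"
```

```text
pos [530.1 198.2 175.8] yawY 71.58 z [-4.4e-03 -5.0e-04 -1.0e+00] F [-1.69  0.41 -1.93] w 34.8 t 15.55
delta tool [-0.4 -0.1  0.8] rows50 0.0
turn [-0.11 -0.23  0.08]
```

>>> step_arm(gripper=[-0.6, -0.6], translation=[[0, 0, 1], [0, 0, 1]], turn=[[0, -0.2, 0], [0, 0, 0]])

```text
clock: 15.75
tool_pos: [530.5, 198.4, 175.0]
tcp_rot: [0.001, 0.16, 0.987, -0.001]
ft_force: [-1.4, -1.8, 5.2]
grip_width: 34.9
```

```bash
python3 -c "
from h import *
goto((530.5,198,175),71.5)"
```

```text
pos [530.5 198.4 175. ] yawY 71.59 z [ 0.001  -0.0012 -1.    ] F [-1.41 -1.81  5.22] w 34.9 t 15.75
delta tool [-0.2 -0.4 -0. ] rows50 0.0
turn [-0.05  0.07  0.09]
```

>>> step_arm(gripper=[-0.12, -0.05, 0.1, 0.3, 0.5], translation=[[0, 0, 0], [0, 0, 0], [0, 0, 0], [0, 0, 0], [0, 0, 0]], turn=[[0, 0, 0], [0, 0, 0], [0, 0, 0], [0, 0, 0], [0, 0, 0]])

```text
clock: 16.25
tool_pos: [530.9, 198.8, 175.6]
tcp_rot: [0.001, 0.16, 0.987, 0.0]
ft_force: [0.7, 1.1, 0.2]
grip_width: 63.9
```

```bash
python3 -c "
from h import *
goto((530.5,198,275),71.5)
c=snap('wrist','w18')
"
```

```text
pos [530.9 198.8 175.6] yawY 71.6 z [ 2.7e-03 -4.0e-04 -1.0e+00] F [0.68 1.14 0.18] w 63.9 t 16.25
delta tool [ -0.1  -0.8 -99.4] rows50 2.0
turn [0.03 0.15 0.1 ]
```

View pics/w18.png

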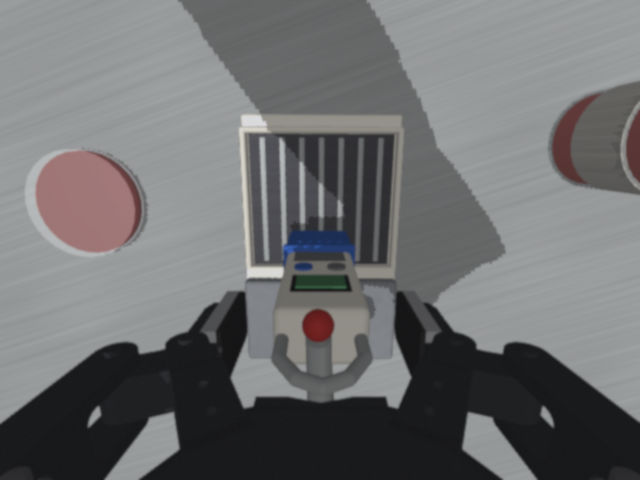

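>>> step_arm(gripper=[0.8, 0.8, 0.8, 0.8, 0.8], translation=[[0, 0, 0], [0, 0, -10], [0, 0, -20], [0, 0, -30], [0, 0, -40]], turn=[[0, 0, 0], [0, 0, 0], [0, 0, 0], [0, 0, 0], [0, 0, 0]])

```text
clock: 16.8
tool_pos: [527.2, 197.5, 273.2]
tcp_rot: [-0.005, 0.16, 0.987, -0.004]
ft_force: [0.6, 0.6, 0.2]
grip_width: 76.8
```

>>> step_arm(gripper=[0.8, 0.8, 0.8, 0.8, 0.8], translation=[[0, 0, -20], [0, 0, 0], [0, 0, 0], [0, 0, 0], [0, 0, 0]], turn=[[0, 0, 0], [0, 0, 0], [0, 0, 0], [0, 0, 0], [0, 0, 0]])

```text
clock: 17.3
tool_pos: [529.1, 198.2, 299.9]
tcp_rot: [-0.0, 0.16, 0.987, -0.001]
ft_force: [-0.8, -0.7, 0.5]
grip_width: 76.4
```

```bash
python3 -c "
from h import *
goto((530.5,198,275),71.5)
c=snap('wrist','w19');cv2.imwrite('pics/w19c.png',cv2.resize(c['pixels'][80:400,200:450],None,fx=1.8,fy=1.8))
c=snap('side','d19');cv2.imwrite('pics/d19c.png',cv2.resize(c['pixels'][140:260,250:370],None,fx=4.8,fy=4.8,interpolation=2))
c=snap('scene','s19');cv2.imwrite('pics/s19c.png',cv2.resize(c['pixels'][210:330,340:470],None,fx=4.8,fy=4.8,interpolation=2))"
```

```text
pos [529.1 198.2 299.9] yawY 71.59 z [-0.0011 -0.0018 -1.    ] F [-0.77 -0.72  0.46] w 76.4 t 17.3
delta tool [-1.4  0.3 24.9] rows50 0.5
turn [-0.12 -0.03  0.09]
```

View pics/w19c.png

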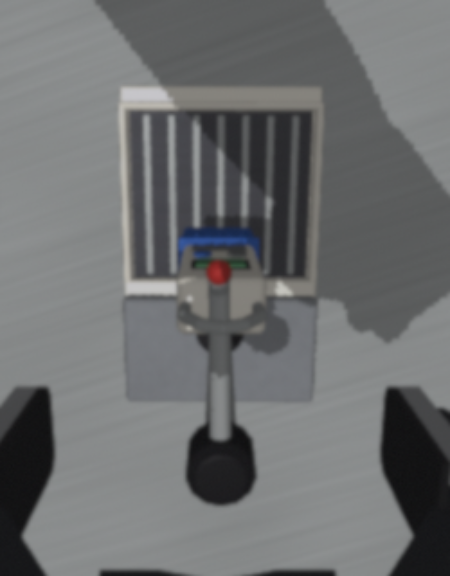

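View pics/d19c.png

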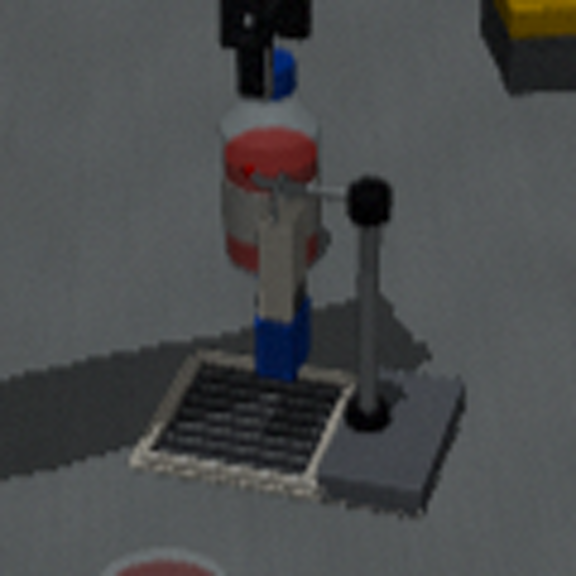

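View pics/s19c.png

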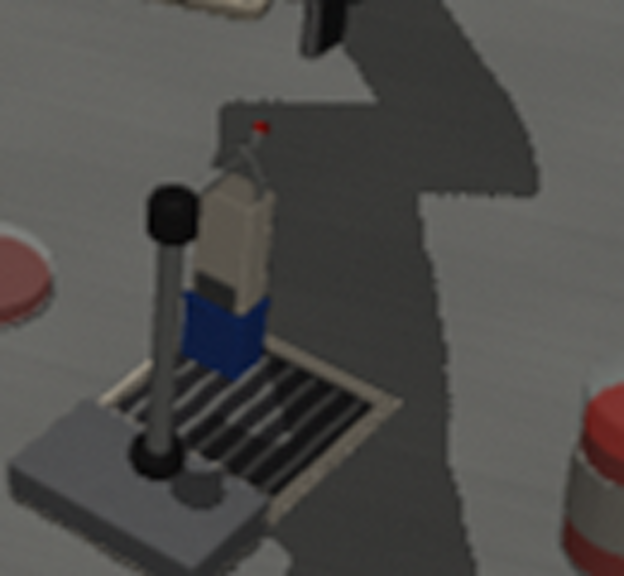

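>>> step_arm(gripper=[0.8, 0.8, 0.8, 0.8, 0.8], translation=[[0, 0, -20], [0, 0, -20], [0, 0, 0], [0, 0, 0], [0, 0, 0]], turn=[[0, 0, 0], [0, 0, 0], [0, 0, 0], [0, 0, 0], [0, 0, 0]])

```text
clock: 17.95
tool_pos: [528.0, 197.8, 335.9]
tcp_rot: [-0.004, 0.16, 0.987, -0.003]
ft_force: [0.0, -0.5, -0.1]
grip_width: 76.8
```

>>> step_arm(gripper=[0.8, 0.8, 0.8, 0.8, 0.8], translation=[[0, 0, 0], [0, 0, 0], [0, 0, 0], [0, 0, 0], [0, 0, 0]], turn=[[0, 0, 0], [0, 0, 0], [0, 0, 0], [0, 0, 0], [0, 0, 0]])

```text
clock: 18.45
tool_pos: [526.9, 197.5, 332.8]
tcp_rot: [-0.007, 0.16, 0.987, -0.005]
ft_force: [0.1, 0.7, 0.5]
grip_width: 76.7
```

```bash
python3 -c "
from h import *
c=load('w19')
h=ray_z(c,322.8,342.2,215);t=ray_z(c,321.1,230.6,213);print(h,t,np.degrees(np.arctan2(*(t-h)[[1,0]])))
for ps in [((124+0)/1.8+200,98/1.8+80,321/1.8+200,98/1.8+80),(125/1.8+200,297/1.8+80,313/1.8+200,297/1.8+80)]:
  a=ray_z(c,*ps[:2],16);b=ray_z(c,*ps[2:],16);print(np.degrees(np.arctan2(*(b-a)[[1,0]])))
d0=load('d19')['pixels'].astype(int);s0=load('s19')['pixels'].astype(int)
c=snap('side','d20');print(abs(c['pixels']-d0)[165:225,300:320].mean(), abs(c['pixels']-d0)[165:225,300:320].max())
c=snap('scene','s20');print(abs(c['pixels']-s0)[235:295,378:400].mean(), abs(c['pixels']-s0)[240:290,378:398].max())
print(monitor.read_state()['clock'])
c=snap('wrist','w20')
"
```

```text
[583.46543524 180.80889645 215.        ] [510.20411771 203.94307048 213.        ] 162.47512775734913
71.58301966814746
71.6118275749877
1.8558333333333332 28
0.952020202020202 22
18.55
```

View pics/w20.png

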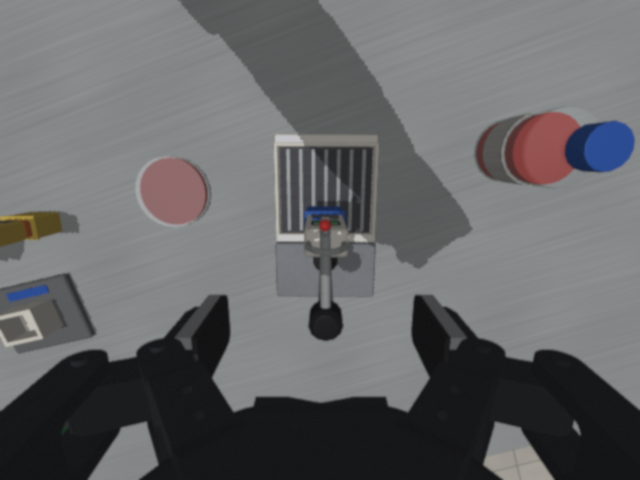

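View pics/s20.png

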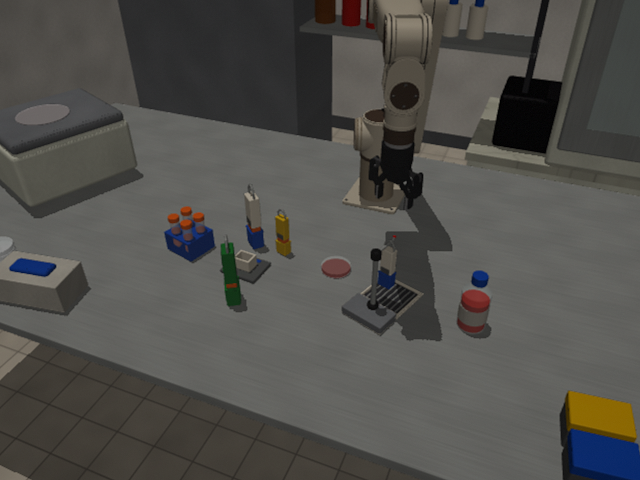

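>>> step_arm(gripper=[0.8, 0.8, 0.8, 0.8, 0.8], translation=[[0, 0, 0], [0, 0, 0], [0, 0, 0], [0, 0, 0], [0, 0, 0]], turn=[[0, 0, 0], [0, 0, 0], [0, 0, 0], [0, 0, 0], [0, 0, 0]])

```text
clock: 19.1
tool_pos: [527.1, 197.5, 333.2]
tcp_rot: [-0.006, 0.16, 0.987, -0.004]
ft_force: [-0.6, -0.7, 0.1]
grip_width: 76.8
```

>>> step_arm(gripper=[0.8, 0.8, 0.8, 0.8, 0.8], translation=[[0, 0, 0], [0, 0, 0], [0, 0, 0], [0, 0, 0], [0, 0, 0]], turn=[[0, 0, 0], [0, 0, 0], [0, 0, 0], [0, 0, 0], [0, 0, 0]])

```text
clock: 19.6
tool_pos: [527.1, 197.5, 333.3]
tcp_rot: [-0.006, 0.16, 0.987, -0.004]
ft_force: [-0.2, -0.5, 0.4]
grip_width: 76.7
```

```bash
python3 -c "
from h import *
d0=load('d20')['pixels'].astype(int)
c=snap('side','d21');print(abs(c['pixels']-d0)[165:225,300:320].mean(),abs(c['pixels']-d0)[300:360,450:500].mean())
cv2.imwrite('pics/d21c.png',cv2.resize(c['pixels'][140:260,250:370],None,fx=4.8,fy=4.8,interpolation=2))
print(arm.sign_off())"
```

```text
1.5641666666666667 1.3405555555555555
the job is handed in; nothing more can be done
None
```

View pics/d21c.png

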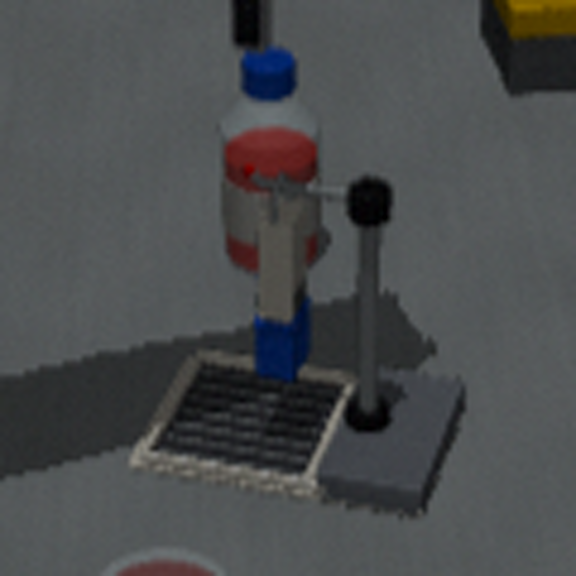

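The tester now hangs by its bail on the swivel hook, cap fully home, and I handed the job in at about 19.6 s.

- **Hook:** I turned it first, pushing it with the closed fingers and then closing the jaws on it to centre it. My last measurement put it about 1° off the middle of the tray (earlier ones 1–2° off).
- **Cap:** I pressed the tester down in the cradle before lifting it. It moved 10 mm, no orange showed from the wrist or side camera, and it came out with the cap on.
- **Hanging:** I passed the bail over the tip and lowered it until the hook took the weight (about 5 N upward), then let go and backed off. The last side view shows the tester upright and clear of the tray, steady to within image noise, with the robot about 130 mm above it.
- **Other objects:** The dish, bottle and rack look unmoved, judged by eye from the pictures.

**Disagreement:** the cameras placed the hook post up to about 5–8 mm apart along the arm. I settled this by measuring the red tip against the bail close up. The resting spot along the arm should still be right to within a few millimetres, on the level part.

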